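# Index the waffle-topping turntable and pack its empty tray

## Robot

A 7-joint arm with a two-finger parallel gripper is mounted at the origin on the work surface. World frame = base frame: x ahead of the robot, y to its left, z up, the work surface at z = 0. Lengths are in m, angles in rad, forces in N, time in s.
With the tool pointing down it reaches from about 0.425 to 0.925 m from the base axis. Payload 6.8 kg.
Tool frame: the origin (TCP) lies on the mounting face of the last link; the fingertips stand 173 mm ahead of it and the grasp point (between the pads) lies 155 mm ahead of it; z points along the fingers, y is the direction in which the jaws open and shut (so a half turn about z gives the same grasp; the last joint's range is limited). The gripper opens to 85 mm and grips with 20 to 120 N. Pads are 22 mm wide; open, the fingers measure 114 mm over their backs; the gripper's body (76 mm by 85 mm) begins 54 mm behind the grasp point. The pads swing forward as they close: fully open they stand 13 mm farther back than shut.
Start: joints at [-1.249, 0.477, 0.022, 1.555, -0.011, 1.109, -0.083], TCP at [0.281, 0.614, 0.405] pointing down, gripper open.
Joint ranges: [-2.96, 2.96], [-0.34, 2.1], [-1.41, 1.46], [0.24, 2.44], [-1.37, 4.51], [0.17, 1.92], [-2.96, 2.96]. Speed limits (rad/s): [2.39, 2.39, 3.14, 3.14, 3.14, 3.14, 3.14].

## Interface

Orientations are given as a unit quaternion [x, y, z, w].
In Python, from station import env gives the robot as it stands.
- The arm moves only by the shell command python3 -m jog 'ROWS' [FORCE]. ROWS is a JSON object of lists of equal length, an entry for each row: "xyz": the shift along the tool's x, y, z in m, a list of three; "rot": the turn, a rotation vector about the tool's x, y, z in degrees, a list of three; "fingers": the opening, from 0 (shut) to 1 (fully open). A call has 1 to 20 rows; each row shifts and turns the commanded pose from where the row before left it, along the tool's axes as they then stand; what a row does not reach is not made up. A row lasts 1/8 s, in which the tool goes at most 62.5 mm and 10.7 degrees, less where a joint would pass 70% of its speed; a pose out of reach is approached as far as the arm can. A call with a gripper value outside its range is refused whole. The fingers move at their own pace and stop on an object; FORCE is the grip in N (left out, the last holds). Time passes only in rows, so rows that do not move let the fingers close. It gives the time, the measured TCP pose, the force and the opening at its end, in the units of the state.
- env.get_obs(): the state, without advancing time (a new reading comes with each control period).
- env.capture(name): name is "side" or "top" or "wrist"; returns a dict with "color" (480x640x3 uint8, red, green, blue), "mtx" (3x3 intrinsics, pixels), "k1" (the pictures are not rectified: a ray, as slopes to the right and down, at radius r is drawn at 1 + k1 r^2 times it, then the intrinsics apply), "position" and "rotation" of the camera in the world; the wrist camera has in their place "T_tool_cam" (4x4, takes a point from camera to tool coordinates, whose origin is the TCP and whose axes are the flange's). Camera axes: x right, y down, z forward; pixel columns grow to the right and rows downward; lengths in m; the calibration is good to about 2 mm. A picture is of the moment at which its call begins: read the wrist's pose just before it. There is no depth.
- env.hand_in(): hands the job in, once; it reports no verdict.
Trained networks look in the newest picture that a camera, given by its name, has taken for a name from the list of things; names that differ only in an ending like _2 or _b are one class to them, and where a whole thing is asked for, a point or a joint stands for the part that bears it (a point fixed in the world has none). Each returns a list of dicts, best first, with "p" (0 to 1); they miss things now and then, are a little off and sometimes report something else, mostly with a low value. They report only what shows in the picture. A call takes as long as a camera call. They do not tell look-alikes from the thing itself.
- env.masks_of(query, camera): "pixels" (480x640 bool, what is visible of it) and "box" ([left, top, width, height] in pixels, round what is visible of it).
- env.spot_point(query, camera): "pixel" ([column, row] in pixels: a listed point, or the origin of a listed thing).
The state is a dict: "time_s": time; "joints": joint angles; "joint_vel": joint speeds; "tau": joint torques, N m; "eef_pos": TCP position; "tool_rot": TCP orientation; "wrist_force": force on the tool from outside, world axes, zero at the start; "torque": the same for the moment, N m; "width": finger opening in m.
Only numpy, scipy, OpenCV 4.12 (cv2) and the standard library are available. Lean on these libraries where they do the work, as an engineer would, in place of code of your own. Each camera call takes 0.05 s, during which the arm holds its last target.

## Task

First turn the topping turntable by its black post until the empty tray's yellow mark faces the yellow pointer on the base, fully clicked into its stop. Then set the two blue L-shaped boxes gently into that tray, nested together so that both lie flat on its floor, and let go with the turntable still in its stop; leave the glass jug and the plate where they stand, upright.

Things in the scene. Friction and masses are not known exactly. Their poses are not given: they have to be found in the camera images.
- turntable (a joint): turntable angle, rad, counter-clockwise from above; 0 or 2 pi (a whole turn): empty tray at the pointer. Turns more than a full turn either way. Sprung stop at every quarter turn: up to about 10 N at the post to enter or leave; released within 0.04 rad of a stop it snaps in, between 0.055 and 0.11 rad off it is pushed back out. Elsewhere it stays where left.
- axis (a point): the turntable's vertical axis, at the height of its top face (38 mm above the shelf); axes of the fixed dark steel base, pointer on its -x side. Round brown wooden plate, 310 mm across. Two steel trays on opposite sides of the axis: one empty, one for good filled with two white L boxes (wooden bars), sized and nested as the blue ones shall be.
- pointer (a point): on the base at the turntable's rim, 155 mm from the axis, 38 mm above the shelf, just inside a fixed yellow pointer block (26 x 10 mm, top at 40 mm) on a dark steel housing outside the rim.
- tray_mark (a point): on the turntable's rim, 155 mm from the axis, outside the middle of the empty tray, at the outer end of a yellow strip 24 x 10 mm. It meets pointer when the turntable is in the wanted stop.
- post_top (a point): top centre of the upright black turning post: round rod, 22 mm across, 78 mm tall above the turntable's face (top 116 mm above the shelf), fixed on the turntable 115 mm from the axis, a quarter turn clockwise from the empty tray seen from above; steel collar at its foot 34 mm wide, 6 mm high. Can be pinched from above; it slips round in the fingers.
- tray_in (a point): centre of the empty tray's inner floor, 70 mm from the axis, 43 mm above the shelf. Inside 106 mm along x (x points from the rim to the axis) by 156 mm along y; walls 5 mm thick, 12 mm above this floor. The L boxes fit only nested: one half a turn from the other, outer corners in opposite corners of the tray.
- box_a: loose L-shaped box, blue with blue lid, 0.25 to 0.5 kg. Legs 96 mm long outside, 46 wide; 32 high. On it a steel grip bar along x: 54 long, 12 thick, 30 high (32 to 62 above the underside). Origin: underside, below the bar's middle (balance point); z up. Outer corner of the L at (-39.4, -39.4) mm, legs from it to x = 56.6 and to y = 56.6; inner corner (6.6, 6.6).
- box_b: the second loose blue L-shaped box, identical to box_a: same size, bar, origin and axes.
- jug: clear glass measuring jug with a handle, 96 mm wide, 125 mm high, loose; origin at the centre of its underside, z up. To be left alone.
- plate: white ceramic plate, 200 mm wide, 22 mm high, loose; origin at the centre of its underside. To be left alone.
Not all that is in view belongs to the job. Leave any orange or turquoise look-alike of the box_b alone.

How it is judged:
On the way, in this order (a step that is already met when the one before it is completed fails the run):
1. the turntable rests in the stop with the empty tray at the pointer, the tray still empty (horizontal distance between tray_mark and pointer below 0.005 m and velocity of joint turntable between -0.05 and 0.05 rad/s), for 0.3 s.
2. one of the blue boxes lies flat in the empty tray, the turntable in its stop (all of step 1 and ((x of box_a in the frame of tray_in between -0.03 and 0.03 m and y of box_a in the frame of tray_in between -0.055 and 0.055 m and z of box_a in the frame of tray_in between -0.003 and 0.003 m and angle between box_a's own z axis and vertical below 0.05 rad) or (x of box_b in the frame of tray_in between -0.03 and 0.03 m and y of box_b in the frame of tray_in between -0.055 and 0.055 m and z of box_b in the frame of tray_in between -0.003 and 0.003 m and angle between box_b's own z axis and vertical below 0.05 rad))), for 0.2 s.
At the end, for the whole second after the job is handed in: The turntable rests in its stop, the empty tray's mark within 5 mm of the pointer; both blue boxes lie in that tray, flat on its floor (within 3 mm, tilt under 0.05 rad), origins within 30 mm (short side) and 55 mm (long side) of its centre, released and at rest (all of step 1 and x of box_a in the frame of tray_in between -0.03 and 0.03 m and y of box_a in the frame of tray_in between -0.055 and 0.055 m and z of box_a in the frame of tray_in between -0.003 and 0.003 m and angle between each of box_a, box_b's own z axis and vertical below 0.05 rad and x of box_b in the frame of tray_in between -0.03 and 0.03 m and y of box_b in the frame of tray_in between -0.055 and 0.055 m and z of box_b in the frame of tray_in between -0.003 and 0.003 m and linear speed of each of box_a, box_b below 0.02 m/s and angular speed of each of box_a, box_b below 0.1 rad/s); the robot touches nothing.
It fails at once if the jug or the plate is shifted by more than 30 mm or tipped (distance of any of jug, plate from where it was at the start of the episode above 0.03 m or angle between any of jug, plate's own z axis and vertical above 0.35 rad).
It fails at once if a box is dropped or slammed into the tray (faster than 0.5 m/s just above its floor) ((linear speed of box_a above 0.5 m/s and z of box_a in the frame of tray_in below 0.03 m and horizontal distance between box_a and tray_in below 0.09 m) or (linear speed of box_b above 0.5 m/s and z of box_b in the frame of tray_in below 0.03 m and horizontal distance between box_b and tray_in below 0.09 m)).
It also fails if it takes over 72 s, if anything falls off the work surface, if the arm or the gripper's body presses on something with over 40 N, if the wrist force passes 120 N, or if a joint passes its speed limit or range.

## Working session

There is one attempt and no reset: what is moved stays moved. The work goes in short steps, Python scripts to look and compute and a shell command to move; the robot and the scene stay as the last step left them, time stands still between calls to the robot, and variables do not carry over. Pictures are saved under pics/ and viewed, and the job is handed in when it is done.

```bash
ls; mkdir -p pics; python3 - <<'E'
from station import env
import cv2
o=env.get_obs(); print({k:o[k] for k in('time_s','eef_pos','tool_rot','width','wrist_force')})
for n in('side','top','wrist'):
    c=env.capture(n); cv2.imwrite(f'pics/{n}0.png',c['color'][:,:,::-1]); print(n,c['mtx'],c['k1'],c.get('position'),c.get('rotation'),c.get('T_tool_cam'))
    for q in('post_top','tray_mark','pointer','tray_in','axis','box_a','jug','plate'):
        print(q,[(round(d['p'],2),[round(float(v)) for v in d['pixel']]) for d in env.spot_point(q,n)])
E
```

```text
pics
{'time_s': 0.0, 'eef_pos': array([0.28112075, 0.61337334, 0.40372648]), 'tool_rot': array([ 2.13225588e-01,  9.77002562e-01, -9.06728642e-04, -1.40263589e-04]), 'width': 0.08523992046109123, 'wrist_force': array([0.33596882, 0.09867104, 0.86592902])}
side [[511.30556373   0.         316.48103322]
 [  0.         511.30556373 236.79628514]
 [  0.           0.           1.        ]] -0.15169561103081453 [-0.0593295  -0.88794811  0.85384095] [ 0.84744461 -0.31390249  0.15287148 -0.39991646] None
post_top [(0.75, [241, 191]), (0.33, [191, 206])]
tray_mark [(0.72, [298, 188])]
pointer [(0.91, [194, 205])]
tray_in [(0.81, [267, 192])]
axis [(0.77, [244, 191])]
box_a [(0.87, [253, 336]), (0.82, [402, 433]), (0.75, [361, 270]), (0.64, [330, 372]), (0.61, [307, 307])]
jug [(0.93, [356, 207])]
plate [(0.95, [415, 326])]
top [[531.28833654   0.         318.72933899]
 [  0.         531.28833654 237.9306345 ]
 [  0.           0.           1.        ]] -0.09861031148466845 [ 0.38743625 -0.17550941  1.42918839] [-0.70192347  0.70929687 -0.04659671  0.04505709] None
post_top [(0.89, [222, 257])]
tray_mark [(0.97, [230, 192])]
pointer [(0.9, [179, 294])]
tray_in [(0.79, [211, 212])]
axis [(0.68, [194, 234])]
box_a [(0.91, [351, 221]), (0.84, [416, 314]), (0.81, [358, 281]), (0.67, [348, 345]), (0.59, [491, 307])]
jug [(0.63, [278, 155]), (0.46, [195, 234]), (0.41, [223, 256])]
plate [(0.8, [428, 231])]
wrist [[378.34348484   0.         316.25252731]
 [  0.         378.34348484 240.6908056 ]
 [  0.           0.           1.        ]] -0.07318442737188006 None None [[ 1.98983265e-04 -9.59043401e-01 -2.83259097e-01  7.05847841e-02]
 [ 9.99999930e-01  2.80456438e-04 -2.47076425e-04 -6.10132693e-04]
 [ 3.16398853e-04 -2.83259028e-01  9.59043390e-01  3.08821832e-02]
 [ 0.00000000e+00  0.00000000e+00  0.00000000e+00  1.00000000e+00]]
post_top []
tray_mark []
pointer []
tray_in []
axis []
box_a []
jug []
plate []
```

View pics/top0.png

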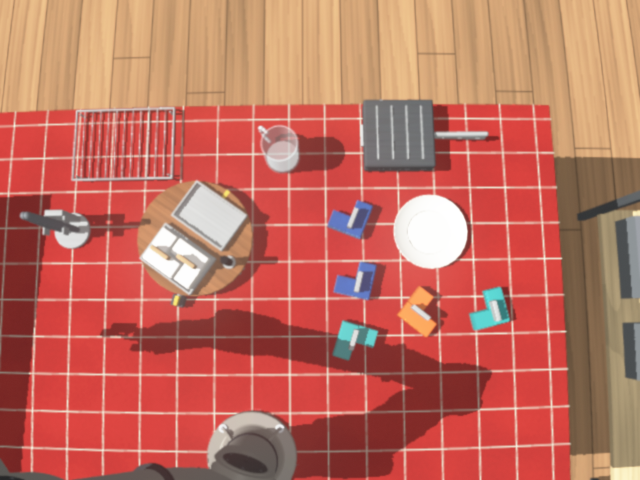

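View pics/side0.png

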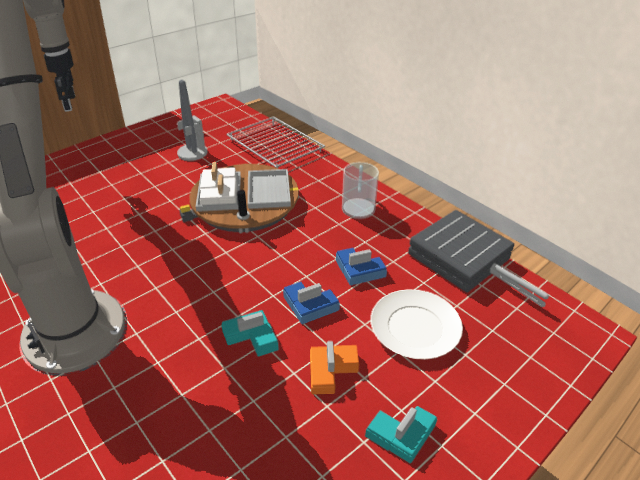

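View pics/wrist0.png

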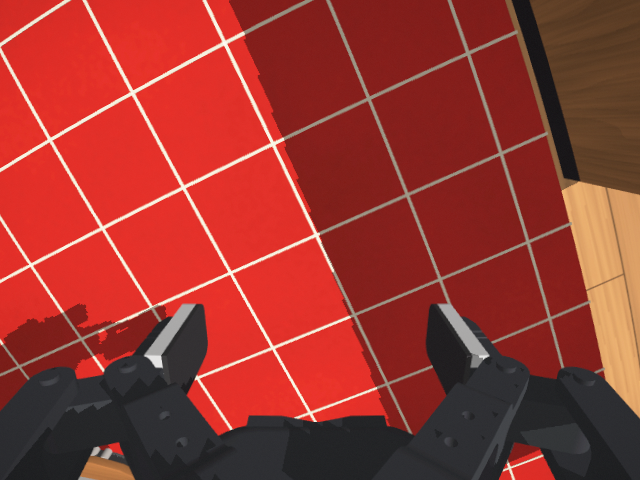

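```bash
cat > h.py <<'E'
from station import env
import numpy as np, cv2
from scipy.spatial.transform import Rotation as R
def cam(n):
    o=env.get_obs(); c=env.capture(n)
    if n=='wrist':
        T=np.eye(4);T[:3,:3]=R.from_quat(o['tool_rot']).as_matrix();T[:3,3]=o['eef_pos'];T=T@c['T_tool_cam']
        c['R'],c['t']=T[:3,:3],T[:3,3]
    else: c['R'],c['t']=R.from_quat(c['rotation']).as_matrix(),np.array(c['position'])
    return c
def ray(c,px):
    p=cv2.undistortPoints(np.array([[px]],float),c['mtx'],np.array([c['k1'],0,0,0,0.]))[0,0]
    d=c['R']@np.array([p[0],p[1],1]); return c['t'],d
def onz(c,px,z):
    t,d=ray(c,px); return t+d*(z-t[2])/d[2]
def proj(c,P):
    P=np.atleast_2d(np.array(P,float)); rv=cv2.Rodrigues(c['R'].T)[0]
    return cv2.projectPoints(P,rv,-c['R'].T@c['t'],c['mtx'],np.array([c['k1'],0,0,0,0.]))[0].reshape(-1,2)
def tri(rays):
    A=np.zeros((3,3));b=np.zeros(3)
    for t,d in rays:
        d=d/np.linalg.norm(d);M=np.eye(3)-np.outer(d,d);A+=M;b+=M@t
    return np.linalg.solve(A,b)
E
python3 - <<'E'
from h import *
np.set_printoptions(precision=4,suppress=True)
s=cam('side');t=cam('top')
def best(q,n):return env.spot_point(q,n)[0]['pixel']
for q,z in dict(post_top=.116,tray_mark=.038,pointer=.038,tray_in=.043,axis=.038,jug=0,plate=0).items():
    a,b=best(q,'side'),best(q,'top')
    print(q,onz(s,a,z),onz(t,b,z),tri([ray(s,a),ray(t,b)]))
for n,c in(('side',s),('top',t)):
    for d in env.spot_point('box_a',n): print(n,round(d['p'],2),np.array(d['pixel']).round(),onz(c,d['pixel'],0))
    im=c['color'][:,:,::-1]
    x,y,w,h=(120,170,140,140) if n=='top' else (180,160,130,80)
    cv2.imwrite(f'pics/{n}_tt.png',cv2.resize(im[y:y+h,x:x+w],None,fx=5,fy=5,interpolation=cv2.INTER_CUBIC)[:600])
    x,y,w,h=(310,190,140,120) if n=='top' else (270,230,140,110)
    cv2.imwrite(f'pics/{n}_bx.png',cv2.resize(im[y:y+h,x:x+w],None,fx=5,fy=5,interpolation=cv2.INTER_CUBIC)[:600])
E
```

```text
Traceback (most recent call last):
IndexError: list index out of range
```

```bash

python3 - <<'E'
from h import *
np.set_printoptions(precision=4,suppress=True)
s=cam('side');t=cam('top')
def best(q,n):
    r=env.spot_point(q,n); return r[0]['pixel'] if r else None
for q,z in dict(post_top=.116,tray_mark=.038,pointer=.038,tray_in=.043,axis=.038,jug=0,plate=0).items():
    a,b=best(q,'side'),best(q,'top')
    print(q,a is not None and onz(s,a,z),b is not None and onz(t,b,z), (a is not None and b is not None) and tri([ray(s,a),ray(t,b)]))
for n,c in(('side',s),('top',t)):
    for d in env.spot_point('box_a',n): print(n,round(d['p'],2),np.array(d['pixel']).round(),onz(c,d['pixel'],0))
    im=c['color'][:,:,::-1]
    x,y,w,h=(120,170,140,140) if n=='top' else (180,160,130,80)
    cv2.imwrite(f'pics/{n}_tt.png',cv2.resize(im[y:y+h,x:x+w],None,fx=5,fy=5,interpolation=cv2.INTER_CUBIC)[:600])
    x,y,w,h=(310,190,140,120) if n=='top' else (270,230,140,110)
    cv2.imwrite(f'pics/{n}_bx.png',cv2.resize(im[y:y+h,x:x+w],None,fx=5,fy=5,interpolation=cv2.INTER_CUBIC)[:600])
E
```

```text
post_top [0.5054 0.0498 0.116 ] [0.5108 0.0617 0.116 ] [0.5125 0.0631 0.1059]
tray_mark [0.6994 0.0577 0.038 ] [0.7049 0.0635 0.038 ] [0.7059 0.0649 0.0315]
pointer [0.4287 0.1937 0.038 ] [0.4159 0.1905 0.038 ] [0.4199 0.1859 0.0461]
tray_in [0.6365 0.1114 0.043 ] [0.6297 0.1087 0.043 ] [0.6306 0.1065 0.0478]
axis [0.5787 0.1593 0.038 ] [0.5786 0.1557 0.038 ] [0.5775 0.1556 0.0405]
jug [ 0.8116 -0.0757  0.    ] [ 0.8083 -0.079   0.    ] [ 0.8073 -0.0794  0.0039]
plate [ 0.5939 -0.4739  0.    ] [ 0.5854 -0.4785  0.    ] [ 0.5853 -0.4776  0.0094]
side 0.89 [401. 439.] [ 0.366  -0.6408  0.    ]
side 0.8 [359. 269.] [ 0.6278 -0.2653  0.    ]
side 0.79 [309. 305.] [ 0.4557 -0.2779  0.    ]
side 0.73 [253. 337.] [ 0.3041 -0.2707  0.    ]
side 0.68 [329. 375.] [ 0.3622 -0.4489 -0.    ]
top 0.95 [356. 280.] [ 0.4593 -0.2775  0.    ]
top 0.92 [351. 222.] [ 0.6167 -0.2691  0.    ]
top 0.91 [416. 314.] [ 0.3668 -0.439   0.    ]
top 0.7 [350. 342.] [ 0.2929 -0.261   0.    ]
```

View pics/top_tt.png

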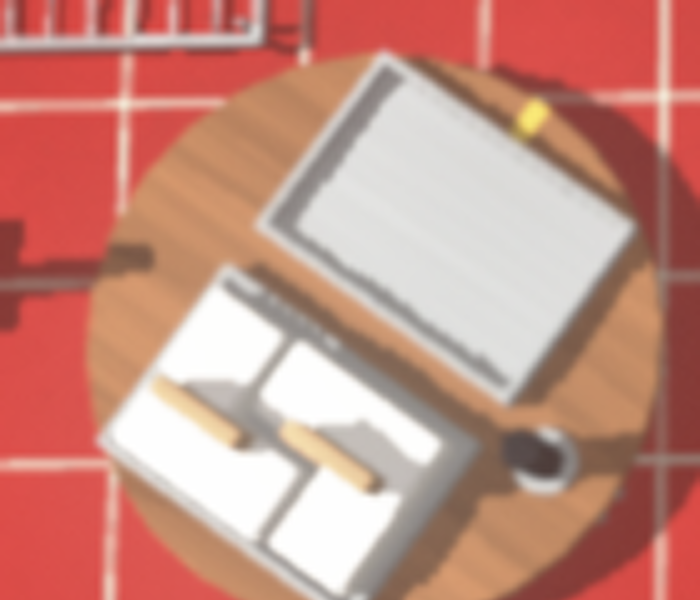

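View pics/top_bx.png

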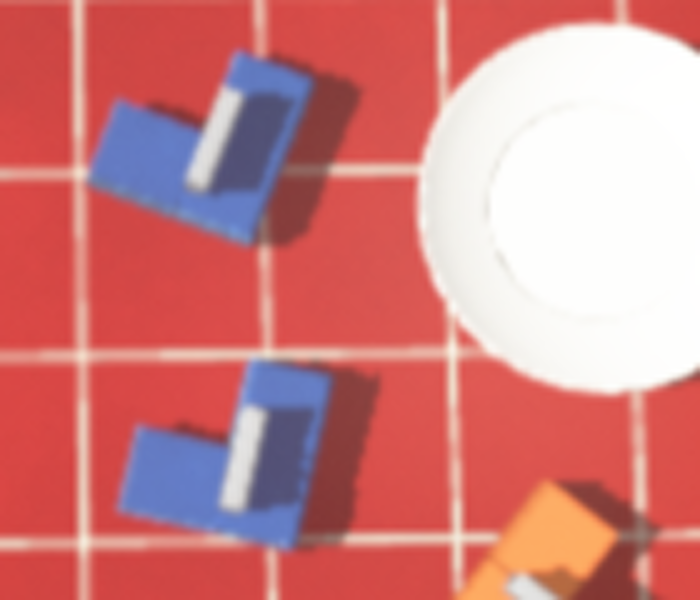

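The loose L boxes in the top picture are at (351,222) blue, (357,280) blue, (416,314) orange, (350,342) turquoise and (491,307) turquoise. Only the first two are blue with a blue lid, and the enlarged crop confirms it. The empty tray's mark points away from the pointer, about 155° off clockwise. I'll take the wrist camera over the turntable.

```bash
python3 -m jog '{"xyz":[[-0.0467,-0.0243,0],[-0.0467,-0.0243,0],[-0.0467,-0.0243,0],[-0.0467,-0.0243,0],[-0.0467,-0.0243,0],[-0.0467,-0.0243,0],[-0.0467,-0.0243,0],[-0.0467,-0.0243,0],[-0.0467,-0.0243,0],[-0.0467,-0.0243,0],[-0.0467,-0.0243,0],[-0.0467,-0.0243,0],[0,0,0]],"rot":[[0,0,0],[0,0,0],[0,0,0],[0,0,0],[0,0,0],[0,0,0],[0,0,0],[0,0,0],[0,0,0],[0,0,0],[0,0,0],[0,0,0],[0,0,0]],"fingers":[1,1,1,1,1,1,1,1,1,1,1,1,1]}'
python3 - <<'E'
from h import *
np.set_printoptions(precision=4,suppress=True)
c=cam('wrist');print(env.get_obs()['joints'],env.get_obs()['eef_pos'])
cv2.imwrite('pics/w1.png',c['color'][:,:,::-1])
for q,z in dict(post_top=.116,tray_mark=.038,pointer=.038,tray_in=.043,axis=.038).items():
    for d in env.spot_point(q,'wrist'): print(q,round(d['p'],2),np.array(d['pixel']).round(1),onz(c,d['pixel'],z))
E
```

```text
time_s: 4.03
eef_pos: [0.6711, 0.1092, 0.4047]
tool_rot: [0.217, 0.976, -0.001, 0.001]
wrist_force: [-0.5, 0.7, -0.5]
width: 0.0854
[-0.4024  0.4891  0.2073  1.5543 -0.107   1.1095  0.9655] [0.67   0.1124 0.4045]
post_top 0.66 [131.2  41. ] [0.5061 0.0548 0.116 ]
tray_mark 0.62 [280.5 259.8] [0.7    0.0569 0.038 ]
tray_in 0.63 [293.7 168.1] [0.6283 0.1061 0.043 ]
axis 0.93 [313.4  85.7] [0.5741 0.1504 0.038 ]
```

View pics/w1.png

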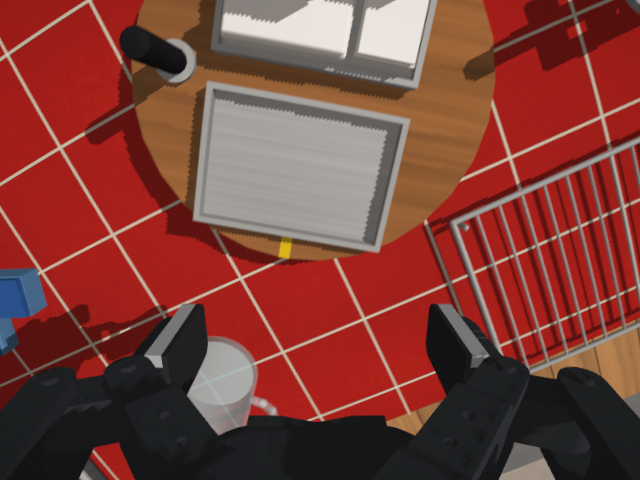

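```bash

python3 - <<'E'
from h import *
np.set_printoptions(precision=4,suppress=True)
for i in range(2):
  c=cam('wrist');print(env.get_obs()['eef_pos'],env.get_obs()['joint_vel'])
c=cam('wrist')
cs={n:cam(n) for n in('side','top')};cs['wrist']=c
for q,z in dict(post_top=.116,tray_mark=.038,tray_in=.043,axis=.038,pointer=.038).items():
    rays=[]
    for n in cs:
        d=env.spot_point(q,n)
        if d and d[0]['p']>.5: rays.append(ray(cs[n],d[0]['pixel'])); print(q,n,round(d[0]['p'],2),np.array(d[0]['pixel']).round(1),onz(cs[n],d[0]['pixel'],z))
# collar & trays corners from picture
for n,px,z in [('post',(134,43),.116),('collar',(176,61),.044),('markouter',(285,258),.038),('tl',(209,84),.055),('tr',(409,120),.055),('bl',(195,219),.055),('br',(379,251),.055)]: print(n,onz(c,px,z))
E
```

```text
[0.6686 0.1166 0.4048] [ 0.0033 -0.0002  0.0051 -0.0023 -0.0005 -0.0009  0.0015]
[0.6687 0.1164 0.4048] [ 0.0031  0.001   0.0066 -0.002   0.0008 -0.0014 -0.0012]
post_top side 0.57 [239.6 192.7] [0.5016 0.0513 0.116 ]
post_top top 0.72 [223.9 259. ] [0.5083 0.0571 0.116 ]
post_top wrist 0.74 [127.5  49.1] [0.5069 0.0566 0.116 ]
tray_mark side 0.74 [300.  189.4] [0.7013 0.0528 0.038 ]
tray_mark top 0.71 [226.7 188.9] [0.7041 0.066  0.038 ]
tray_mark wrist 0.77 [275.4 264.8] [0.7001 0.0591 0.038 ]
tray_in side 0.91 [268.4 192. ] [0.6207 0.0944 0.043 ]
tray_in top 0.82 [209.5 211.4] [0.6424 0.1102 0.043 ]
tray_in wrist 0.57 [287.2 177.4] [0.6303 0.1055 0.043 ]
axis side 0.75 [241.9 191.5] [0.5692 0.1514 0.038 ]
axis top 0.64 [195.7 234.3] [0.582  0.1472 0.038 ]
axis wrist 0.96 [305.9  96.9] [0.5762 0.1484 0.038 ]
pointer side 0.78 [193.9 208.4] [0.4232 0.1695 0.038 ]
pointer top 0.65 [178.3 295. ] [0.4217 0.1906 0.038 ]
post [0.5056 0.0623 0.116 ]
collar [0.5059 0.0639 0.044 ]
markouter [0.6977 0.0703 0.038 ]
tl [0.536  0.0823 0.055 ]
tr [0.6281 0.2171 0.055 ]
bl [0.6282 0.0182 0.055 ]
br [0.7217 0.1528 0.055 ]
```

```bash

python3 - <<'E'
from h import *
np.set_printoptions(precision=4,suppress=True)
c=cam('wrist');t=cam('top')
cv2.imwrite('pics/w2.png',c['color'][:,:,::-1])
import pickle;pickle.dump((c,t),open('w2.pkl','wb'))
for im in (c,t):
    hsv=cv2.cvtColor(im['color'],cv2.COLOR_RGB2HSV)
    m=((hsv[...,0]>22)&(hsv[...,0]<36)&(hsv[...,1]>150)&(hsv[...,2]>120)).astype(np.uint8)
    n,l,st,ce=cv2.connectedComponentsWithStats(m)
    for i in range(1,n):
        if st[i,4]>8: print(st[i],ce[i],onz(im,ce[i],.038))
E
```

```text
[273 243  12  21 193] [278.487  253.0052] [0.6911 0.0654 0.038 ]
```

View pics/w2.png

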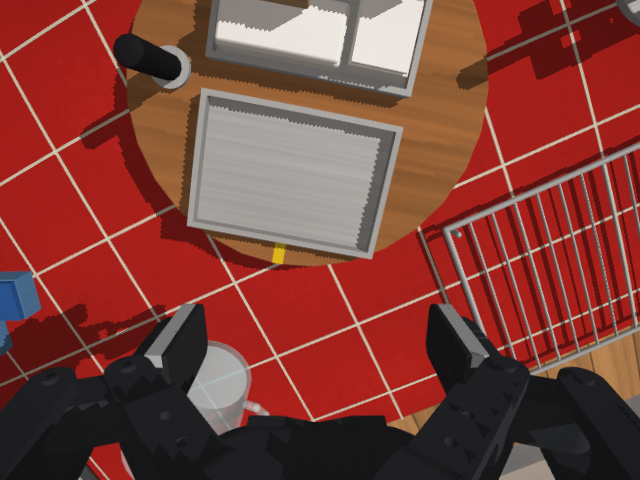

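```bash

python3 - <<'E'
from h import *
from scipy.optimize import least_squares
import pickle
np.set_printoptions(precision=4,suppress=True)
c,t=pickle.load(open('w2.pkl','rb'))
# local: u radial to tray, v ccw tangential
L=np.array([[.012,-.083,.055],[.012,.083,.055],[.128,-.083,.055],[.128,.083,.055],[.143,0,.038],[0,-.115,.116],[0,-.115,.044]])
px=np.array([[204,89],[402,127],[188,227],[371,258],[278.5,253],[129,48],[173,67]],float)
pt=np.array([[120+255/5,170+228/5],[120+385/5,170+50/5],[120+510/5,170+405/5],[120+640/5,170+228/5]])
def W(p,L):
    a=p[2];e=np.array([np.cos(a),np.sin(a)]);n=np.array([-e[1],e[0]])
    return np.c_[p[0]+L[:,0]*e[0]+L[:,1]*n[0],p[1]+L[:,0]*e[1]+L[:,1]*n[1],L[:,2]]
r=least_squares(lambda p:(proj(c,W(p,L))-px).ravel(),[.577,.155,-.63],loss='soft_l1')
print(r.x,np.degrees(r.x[2]));print((proj(c,W(r.x,L))-px).round(1))
Lt=L[[1,3,0,2]];Lt=np.array([L[1],L[3],L[0],L[2]])
r2=least_squares(lambda p:(proj(t,W(p,Lt))-pt).ravel(),[.577,.155,-.63])
print('top',r2.x,np.degrees(r2.x[2]),(proj(t,W(r2.x,Lt))-pt).round(1))
print(W(r.x,L)[5],W(r2.x,L)[5])
for a in ((.4179,.190),(.4217,.1906)): print(np.degrees(np.arctan2(a[1]-r.x[1],a[0]-r.x[0])))
im=t['color'][270:330,150:210,::-1];cv2.imwrite('pics/ptr.png',cv2.resize(im,None,fx=8,fy=8,interpolation=cv2.INTER_CUBIC))
E
```

```text
[ 0.5749  0.1497 -0.6219] -35.62991362990362
[[-1.4 -1.7]
 [ 2.7  0.8]
 [-0.7 -1.5]
 [ 1.2  1.8]
 [ 1.  -0.3]
 [ 0.   1.6]
 [-2.9 -0.3]]
top [ 0.5725  0.1485 -0.6157] -35.277428753619915 [[ 0.4  0. ]
 [ 0.3  0.2]
 [-0.2  0.2]
 [-0.4 -0.5]]
[0.508  0.0562 0.116 ] [0.506  0.0546 0.116 ]
165.613529071709
165.06250982505165
```

View pics/ptr.png

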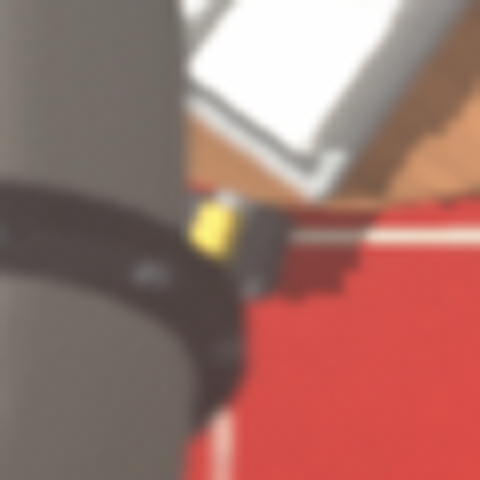

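```bash

python3 - <<'E'
from h import *
import pickle
c,t=pickle.load(open('w2.pkl','rb'))
im=cv2.imread('pics/top0.png')
cv2.imwrite('pics/ptr0.png',cv2.resize(im[270:320,150:210],None,fx=10,fy=10,interpolation=cv2.INTER_CUBIC))
hsv=cv2.cvtColor(im,cv2.COLOR_BGR2HSV)
m=((hsv[...,0]>20)&(hsv[...,0]<36)&(hsv[...,1]>110)&(hsv[...,2]>120)).astype(np.uint8)
n,l,st,ce=cv2.connectedComponentsWithStats(m)
ax=np.array([.5737,.1491])
for i in range(1,n):
    if st[i,4]>8:
        P=onz(t,ce[i],.039)[:2]; print(st[i],ce[i],P,np.degrees(np.arctan2(*(P-ax)[::-1])),np.linalg.norm(P-ax))
E
```

```text
[223 190   6   7  24] [225.75       193.16666667] [0.69220064 0.06816768] -34.331883235384886 0.143500668033015
[173 296   7   9  39] [175.8974359  300.07692308] [0.40841406 0.19648052] 164.00463332159927 0.17194288687127363
```

View pics/ptr0.png

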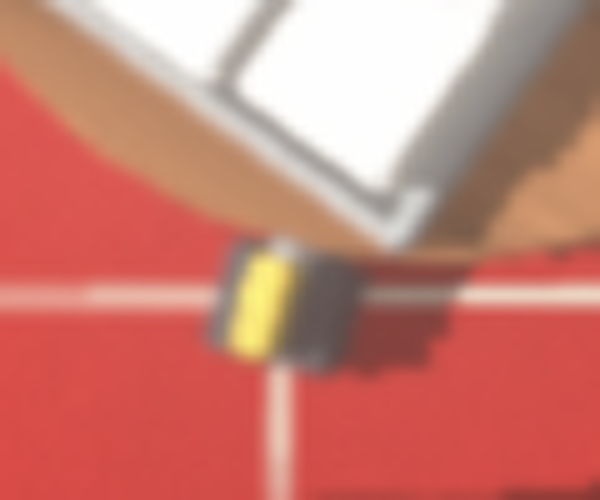

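```bash
python3 -m jog '{"xyz":[[0.0301,-0.031,0],[0.0301,-0.031,0],[0.0301,-0.031,0],[0.0301,-0.031,0],[0,0,0.012],[0,0,0.012],[0,0,0.012],[0,0,0.012],[0,0,0.012],[0,0,0.012],[0,0,0.012],[0,0,0.011],[0,0,0],[0,0,0]],"rot":[[0,0,0],[0,0,0],[0,0,0],[0,0,0],[0,0,-10],[0,0,-10],[0,0,-10],[0,0,-10],[0,0,-10],[0,0,-10],[0,0,-10],[0,0,-9.8],[0,0,0],[0,0,0]],"fingers":[1,1,1,1,1,1,1,1,1,1,1,1,1,1]}'
python3 - <<'E'
from h import *
np.set_printoptions(precision=4,suppress=True)
env.capture('wrist');env.capture('wrist')
c=cam('wrist');o=env.get_obs();print(o['eef_pos'],o['tool_rot'],o['joints'])
cv2.imwrite('pics/w3.png',c['color'][:,:,::-1])
print(env.spot_point('post_top','wrist') and [onz(c,d['pixel'],.116) for d in env.spot_point('post_top','wrist')])
print(proj(c,[.5072,.0552,.116]))
E
```

```text
time_s: 7.18
eef_pos: [0.5083, 0.0524, 0.3101]
tool_rot: [-0.462, 0.887, -0.0, 0.0]
wrist_force: [0.4, -0.3, 0.6]
width: 0.0857
[0.5083 0.0526 0.3102] [-0.4624  0.8867 -0.0002  0.0005] [-0.2026  0.3291 -0.0271  2.0319  0.0125  0.7798  2.295 ]
[array([0.5075, 0.0558, 0.116 ])]
[[325.0186 292.9939]]
```

View pics/w3.png

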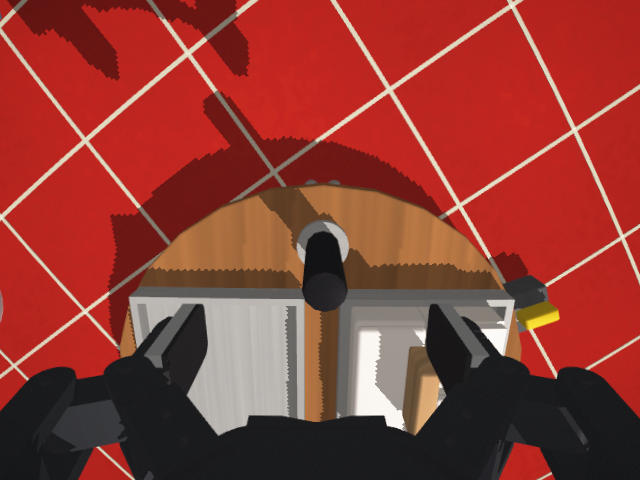

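```bash
python3 -m jog '{"xyz":[[-0.0015,0.0024,0.01],[0,0,0.016],[0,0,0.016],[0,0,0.016],[0,0,0],[0,0,0],[0,0,0],[0,0,0]],"rot":[[0,0,0],[0,0,0],[0,0,0],[0,0,0],[0,0,0],[0,0,0],[0,0,0],[0,0,0]],"fingers":[0.6,0.6,0.6,0.6,0.2,0,0,0]}' 40
python3 - <<'E'
from h import *
np.set_printoptions(precision=4,suppress=True)
c=cam('wrist');o=env.get_obs();print(o['eef_pos'],o['tool_rot'],o['joints'],o['width'],o['wrist_force'])
cv2.imwrite('pics/w4.png',c['color'][:,:,::-1])
E
```

```text
time_s: 8.43
eef_pos: [0.5066, 0.0551, 0.2514]
tool_rot: [-0.463, 0.886, 0.0, -0.0]
wrist_force: [1.1, 0.8, -10.5]
width: 0.021
[0.5066 0.0551 0.2514] [-0.4631  0.8863  0.0001 -0.0003] [-0.2068  0.4201 -0.0292  2.0725  0.0195  0.6499  2.2848] 0.020915509177589806 [  0.6502   0.4082 -10.9107]
```

View pics/w4.png

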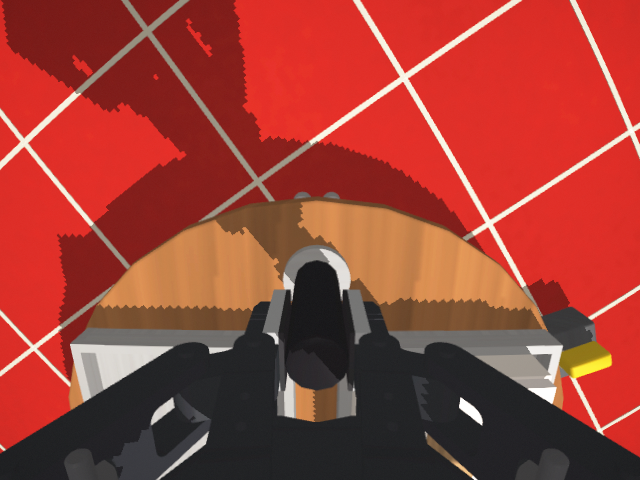

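```bash
python3 -m jog '{"xyz":[[-0.00044,0.01002,0],[-0.00044,0.01002,0],[-0.00044,0.01002,0],[-0.00044,0.01002,0],[-0.00044,0.01002,0],[-0.00044,0.01002,0],[-0.00044,0.01002,0],[-0.00044,0.01002,0]],"rot":[[0,0,5],[0,0,5],[0,0,5],[0,0,5],[0,0,5],[0,0,5],[0,0,5],[0,0,5]],"fingers":[0,0,0,0,0,0,0,0]}' 40
python3 - <<'E'
from h import *
np.set_printoptions(precision=4,suppress=True)
o=env.get_obs();p=o['eef_pos'][:2]-[.5737,.1491];print(o['eef_pos'],o['width'],o['wrist_force'],np.degrees(np.arctan2(p[1],p[0])),np.linalg.norm(p), 2*np.degrees(np.arctan2(o['tool_rot'][0],o['tool_rot'][1])))
E
```

```text
time_s: 9.48
eef_pos: [0.4612, 0.1198, 0.2514]
tool_rot: [-0.131, 0.991, 0.0, -0.0]
wrist_force: [2.2, 0.2, -14.3]
width: 0.0205
[0.4612 0.1198 0.2514] 0.02052763501838297 [  2.171    0.152  -14.2709] -165.39333076031824 0.11622350363636613 -15.04920733285447
```

```bash
python3 -m jog '{"xyz":[[-0.00044,0.01002,0],[-0.00044,0.01002,0],[-0.00044,0.01002,0],[-0.00044,0.01002,0],[-0.00044,0.01002,0],[-0.00044,0.01002,0],[-0.00044,0.01002,0],[-0.00044,0.01002,0],[-0.00044,0.01002,0],[-0.00044,0.01002,0],[-0.00044,0.01002,0],[-0.00044,0.01002,0],[-0.00044,0.01002,0],[-0.00044,0.01002,0],[-0.00044,0.01002,0],[-0.00044,0.01002,0],[-0.00044,0.01002,0],[-0.00044,0.01002,0],[-0.00044,0.01002,0],[-0.00044,0.01002,0]],"rot":[[0,0,5],[0,0,5],[0,0,5],[0,0,5],[0,0,5],[0,0,5],[0,0,5],[0,0,5],[0,0,5],[0,0,5],[0,0,5],[0,0,5],[0,0,5],[0,0,5],[0,0,5],[0,0,5],[0,0,5],[0,0,5],[0,0,5],[0,0,5]],"fingers":[0,0,0,0,0,0,0,0,0,0,0,0,0,0,0,0,0,0,0,0]}' 40
python3 - <<'E'
from h import *
np.set_printoptions(precision=4,suppress=True)
c=cam('side');cv2.imwrite('pics/s5.png',cv2.resize(c['color'][130:290,120:360,::-1],None,fx=3,fy=3,interpolation=cv2.INTER_CUBIC))
c=cam('wrist');cv2.imwrite('pics/w5.png',c['color'][:,:,::-1])
o=env.get_obs();p=o['eef_pos'][:2]-[.5737,.1491];print(o['eef_pos'],o['width'],o['wrist_force'],np.degrees(np.arctan2(p[1],p[0])),np.linalg.norm(p), 2*np.degrees(np.arctan2(o['tool_rot'][0],o['tool_rot'][1])))
E
```

```text
time_s: 11.98
eef_pos: [0.5622, 0.2651, 0.2515]
tool_rot: [0.675, 0.738, 0.0, -0.0]
wrist_force: [0.9, 1.4, -7.9]
width: 0.0209
[0.5627 0.2652 0.2515] 0.02102066489252779 [ 0.9322  2.939  -8.0981] 95.4357606297865 0.11660042824422037 84.80253078866512
```

View pics/s5.png

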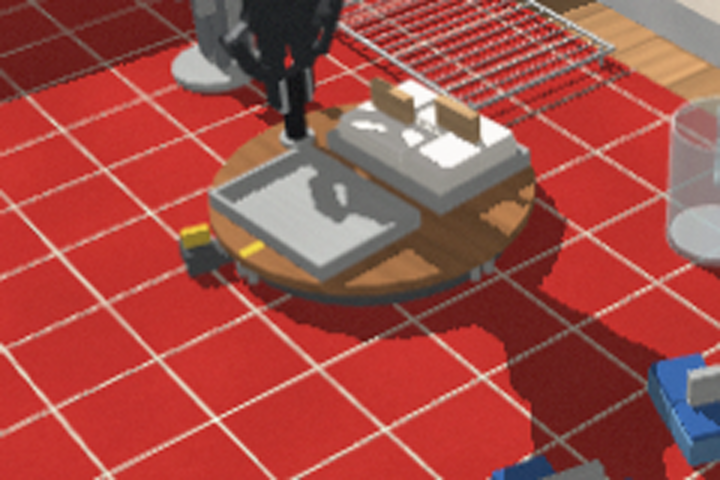

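View pics/w5.png

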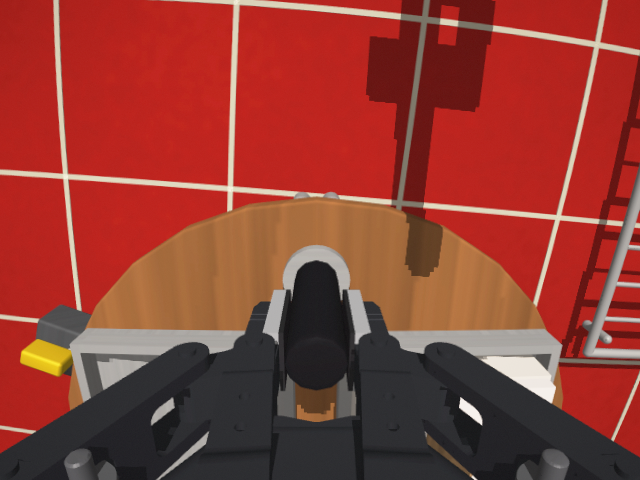

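```bash
cat >> h.py <<'E'
def yellow(c,zs=(.040,.038),ax=(.5737,.1491)):
    hsv=cv2.cvtColor(c['color'],cv2.COLOR_RGB2HSV)
    m=((hsv[...,0]>20)&(hsv[...,0]<36)&(hsv[...,1]>150)&(hsv[...,2]>90)).astype(np.uint8)
    n,l,st,ce=cv2.connectedComponentsWithStats(m)
    for i in range(1,n):
        if st[i,4]>8:
            for z in zs:
                P=onz(c,ce[i],z)[:2]-ax; print(st[i],ce[i].round(1),z,(P+ax).round(4),'ang %.2f r %.4f'%(np.degrees(np.arctan2(P[1],P[0])),np.linalg.norm(P)))
E
python3 - <<'E'
from h import *
for n in('side','wrist','top'):
    print(n);yellow(cam(n))
E
```

```text
side
[181 205   9   7  47] [184.9 208.3] 0.04 [0.4034 0.1836] ang 168.56 r 0.1737
[181 205   9   7  47] [184.9 208.3] 0.038 [0.4045 0.1862] ang 167.64 r 0.1732
[199 210   9   5  22] [203.1 212.2] 0.04 [0.4324 0.1354] ang -174.46 r 0.1420
[199 210   9   5  22] [203.1 212.2] 0.038 [0.4336 0.1379] ang -175.43 r 0.1406
wrist
[  22  337   52   37 1278] [ 47.6 355.2] 0.04 [0.4136 0.1997] ang 162.46 r 0.1679
[  22  337   52   37 1278] [ 47.6 355.2] 0.038 [0.412  0.1982] ang 163.11 r 0.1690
top
```

```bash
python3 -m jog '{"xyz":[[-0.0003,0.0082,0],[-0.0003,0.0082,0],[-0.0003,0.0082,0],[-0.0003,0.0082,0],[0,0,0]],"rot":[[0,0,4.1],[0,0,4.1],[0,0,4.1],[0,0,4.1],[0,0,0]],"fingers":[0,0,0,0,0]}' 40
python3 - <<'E'
from h import *
np.set_printoptions(precision=4,suppress=True)
c=cam('side');cv2.imwrite('pics/s6.png',cv2.resize(c['color'][180:240,160:260,::-1],None,fx=8,fy=8,interpolation=cv2.INTER_CUBIC));yellow(c)
c=cam('wrist');cv2.imwrite('pics/w6.png',c['color'][:,:,::-1]);yellow(c)
c=cam('top');yellow(c)
cv2.imwrite('pics/t6.png',cv2.resize(c['color'][250:330,140:240,::-1],None,fx=8,fy=8,interpolation=cv2.INTER_CUBIC)[:600])
o=env.get_obs();p=o['eef_pos'][:2]-[.5737,.1491];print(o['eef_pos'],o['width'],o['wrist_force'],np.degrees(np.arctan2(p[1],p[0])),np.linalg.norm(p), 2*np.degrees(np.arctan2(o['tool_rot'][0],o['tool_rot'][1])))
E
```

```text
time_s: 12.85
eef_pos: [0.5947, 0.2634, 0.2515]
tool_rot: [0.772, 0.636, 0.001, -0.0]
wrist_force: [2.0, 5.5, -10.0]
width: 0.0211
[181 205   9   7  46] [184.8 208.3] 0.04 [0.4033 0.1838] ang 168.48 r 0.1739
[181 205   9   7  46] [184.8 208.3] 0.038 [0.4045 0.1865] ang 167.55 r 0.1733
[193 204   8   4  20] [196.6 205.6] 0.04 [0.4344 0.1734] ang 170.09 r 0.1414
[193 204   8   4  20] [196.6 205.6] 0.038 [0.4356 0.176 ] ang 168.96 r 0.1407
[ 27 404  45  27 685] [ 45.5 415.2] 0.04 [0.413  0.2024] ang 161.66 r 0.1693
[ 27 404  45  27 685] [ 45.5 415.2] 0.038 [0.4108 0.2009] ang 162.35 r 0.1709
[0.5944 0.2635 0.2515] 0.020578243105397385 [  1.0069   5.515  -10.6483] 79.7567943453892 0.11626000618083335 101.00863908127006
```

View pics/s6.png

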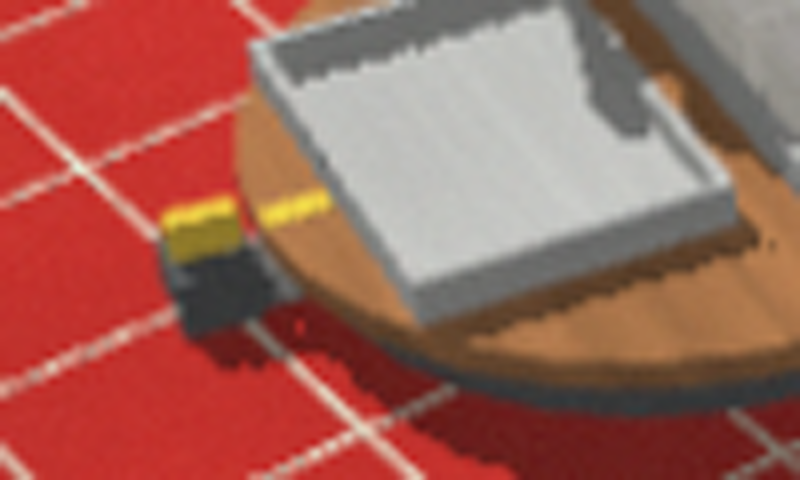

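View pics/t6.png

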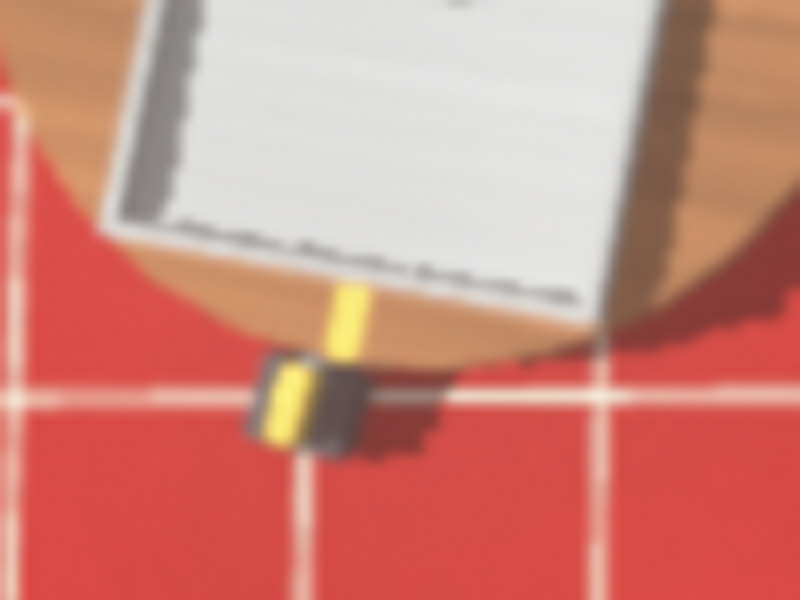

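```bash

python3 - <<'E'
from h import *
c=cam('top')
for ax in([.5737,.1491],[.5755,.149],[.572,.149]):
  for px,z in(((183.6,290.1),.038),((176,300.5),.04)):
    P=onz(c,px,z)[:2]-ax; print(P+ax,np.degrees(np.arctan2(P[1],P[0])),np.linalg.norm(P))
E
```

```text
[0.43443033 0.17672828] 168.77935753225293 0.1419836745445948
[0.40729428 0.19592072] 164.28526511444576 0.17286712501624088
[0.43443033 0.17672828] 168.8798538691732 0.14376894767548498
[0.40729428 0.19592072] 164.41364022055902 0.17462736796757336
[0.43443033 0.17672828] 168.60425318671383 0.14033628400041548
[0.40729428 0.19592072] 164.09901563053467 0.17125865703759652
```

```bash
python3 -m jog '{"xyz":[[-0.0001,0.0053,0],[-0.0001,0.0053,0],[0,0,0],[0,0,0]],"rot":[[0,0,2.6],[0,0,2.6],[0,0,0],[0,0,0]],"fingers":[0,0,0,0]}' 40
python3 - <<'E'
from h import *
np.set_printoptions(precision=4,suppress=True)
c=cam('top')
cv2.imwrite('pics/t7.png',cv2.resize(c['color'][250:330,140:240,::-1],None,fx=8,fy=8,interpolation=cv2.INTER_CUBIC)[:600])
o=env.get_obs();p=o['eef_pos'][:2]-[.5737,.1491];print(o['eef_pos'],o['width'],o['wrist_force'],np.degrees(np.arctan2(p[1],p[0])),np.linalg.norm(p), 2*np.degrees(np.arctan2(o['tool_rot'][0],o['tool_rot'][1])))
E
```

```text
time_s: 13.55
eef_pos: [0.6049, 0.261, 0.2515]
tool_rot: [0.8, 0.6, 0.0, -0.001]
wrist_force: [0.7, 6.1, -9.0]
width: 0.0209
[0.6049 0.261  0.2515] 0.02077951599983514 [ 1.2877  6.8113 -9.5113] 74.42436718908293 0.1161664093900401 106.30630954971096
```

View pics/t7.png

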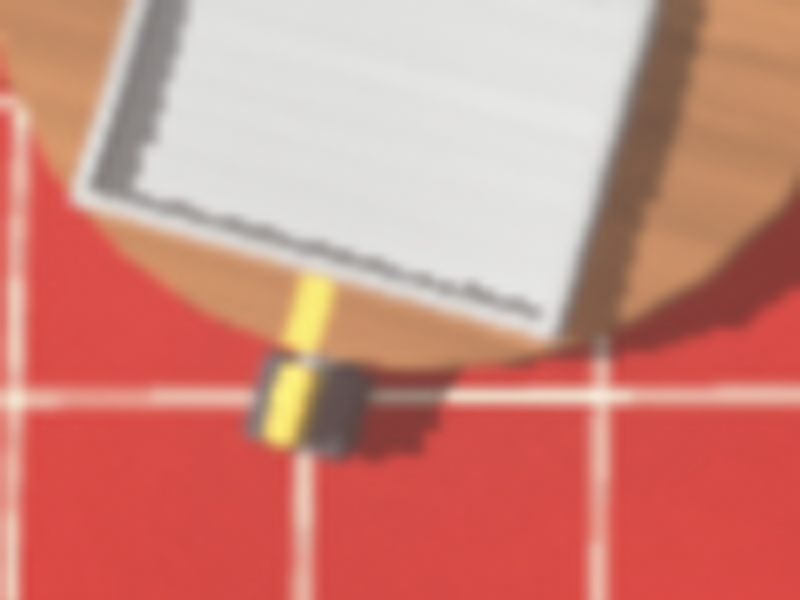

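```bash
python3 -m jog '{"xyz":[[0,0.001,0],[0,0,0],[0,0,0],[0,0,0],[0,0,-0.03],[0,0,-0.06],[0,0,-0.06]],"rot":[[0,0,0],[0,0,0],[0,0,0],[0,0,0],[0,0,0],[0,0,0],[0,0,0]],"fingers":[0.6,0.6,0.6,0.6,0.6,0.6,1]}' 40
python3 - <<'E'
from h import *
np.set_printoptions(precision=4,suppress=True)
c=cam('top')
cv2.imwrite('pics/t8.png',cv2.resize(c['color'][250:330,140:240,::-1],None,fx=8,fy=8,interpolation=cv2.INTER_CUBIC)[:600])
cv2.imwrite('pics/t8b.png',cv2.resize(c['color'][180:310,310:450,::-1],None,fx=5,fy=5,interpolation=cv2.INTER_CUBIC)[:600])
s=cam('side')
o=env.get_obs();print(o['eef_pos'],o['tool_rot'],o['joints'])
for q in('box_a',):
  for n,k in(('top',c),('side',s)):
    for d in env.spot_point(q,n): print(n,round(d['p'],2),np.array(d['pixel']).round(1),onz(k,d['pixel'],0))
E
```

```text
time_s: 14.48
eef_pos: [0.606, 0.2592, 0.4031]
tool_rot: [0.801, 0.599, -0.0, 0.0]
wrist_force: [0.7, 1.1, 0.7]
width: 0.068
[0.6084 0.2587 0.4092] [0.8011 0.5985 0.0058 0.0012] [-1.0207  0.5462  0.7725  1.6282 -0.4149  1.1256 -0.431 ]
top 0.87 [416.5 313.1] [ 0.3681 -0.4393  0.    ]
top 0.85 [357.9 280.9] [ 0.4563 -0.2837  0.    ]
top 0.75 [490.5 308.5] [ 0.3768 -0.6415  0.    ]
top 0.64 [351.3 223.2] [ 0.6134 -0.2688  0.    ]
top 0.58 [350.3 341.2] [ 0.2963 -0.2606  0.    ]
side 0.93 [360.7 268.6] [ 0.6305 -0.2672  0.    ]
side 0.9 [400.7 433. ] [ 0.3747 -0.6327  0.    ]
side 0.83 [308.5 304.9] [ 0.4547 -0.2766  0.    ]
side 0.82 [329.1 368.9] [ 0.3721 -0.4388  0.    ]
side 0.71 [251.5 335.3] [ 0.3037 -0.2657  0.    ]
```

View pics/t8.png

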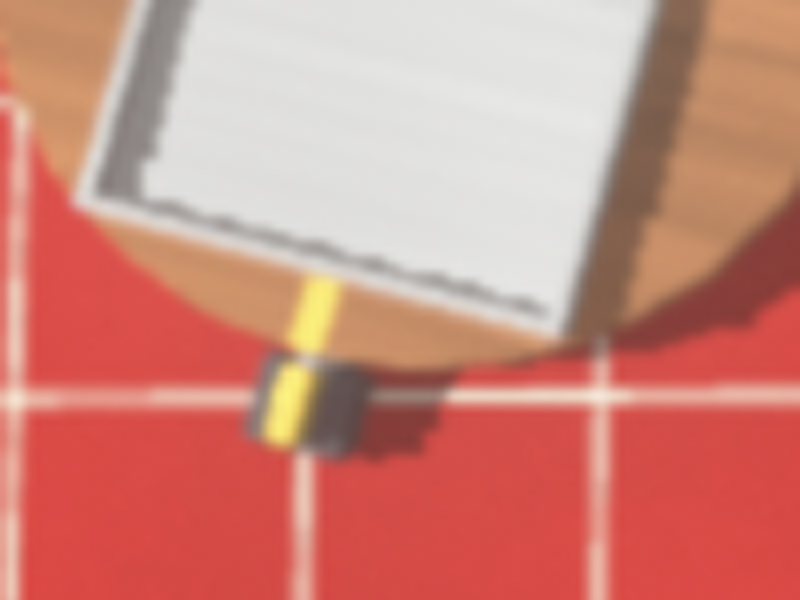

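View pics/t8b.png

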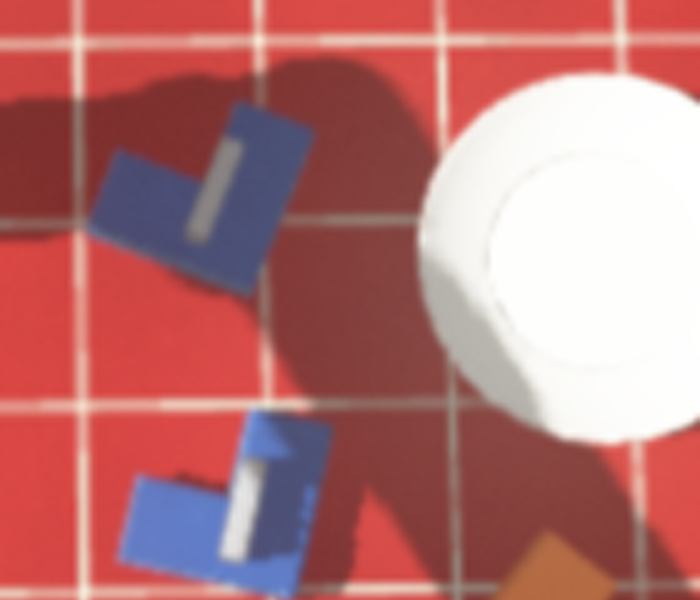

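The strip and pointer block now line up in the top crop (strip at about (180,289), block at (176,300)), so the table snapped in. Next I go over the blue boxes.

```bash
python3 -m jog '{"xyz":[[-0.0556,0,0],[-0.0556,0,0],[-0.0556,0,0],[-0.0556,0,0],[-0.0556,0,0],[-0.0556,0,0],[-0.0556,0,0],[-0.0556,0,0],[-0.0556,0,0],[-0.0556,0,0],[0,0,0],[0,0,0],[0,0,0],[0,0,0],[0,0,0],[0,0,0],[0,0,0],[0,0,0],[0,0,0],[0,0,0]],"rot":[[0,0,0],[0,0,0],[0,0,0],[0,0,0],[0,0,0],[0,0,0],[0,0,0],[0,0,0],[0,0,0],[0,0,0],[0,0,10],[0,0,10],[0,0,10],[0,0,10],[0,0,10],[0,0,10],[0,0,10],[0,0,10],[0,0,9],[0,0,0]],"fingers":[1,1,1,1,1,1,1,1,1,1,1,1,1,1,1,1,1,1,1,1]}'
python3 - <<'E'
from h import *
np.set_printoptions(precision=4,suppress=True)
for i in range(3): env.capture('wrist')
c=cam('wrist');t=cam('top');import pickle;pickle.dump((c,t),open('w9.pkl','wb'))
cv2.imwrite('pics/w9.png',c['color'][:,:,::-1])
cv2.imwrite('pics/t9.png',cv2.resize(t['color'][250:330,140:240,::-1],None,fx=8,fy=8,interpolation=cv2.INTER_CUBIC)[:600])
o=env.get_obs();print(o['eef_pos'],o['tool_rot'],o['joints'])
E
```

```text
time_s: 17.18
eef_pos: [0.4488, -0.2733, 0.4002]
tool_rot: [0.991, -0.134, -0.002, 0.0]
wrist_force: [-0.9, 0.2, -0.2]
width: 0.0851
[ 0.4488 -0.2739  0.4015] [ 0.9911 -0.1334 -0.0001 -0.0003] [-0.5247  0.556   1.3331  1.9647 -0.6085  1.1149 -0.7723]
```

View pics/w9.png

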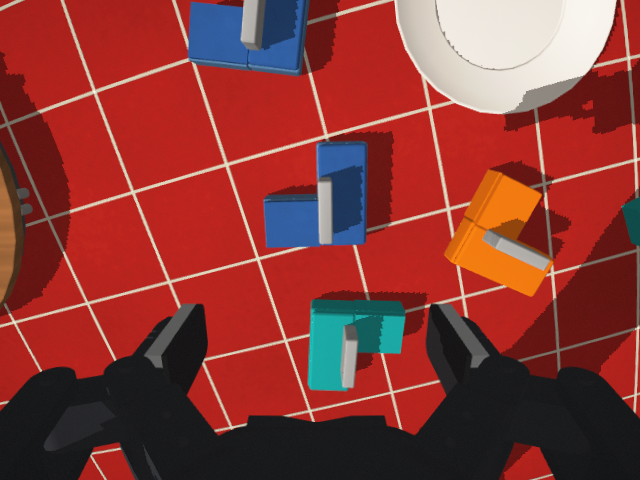

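View pics/t9.png

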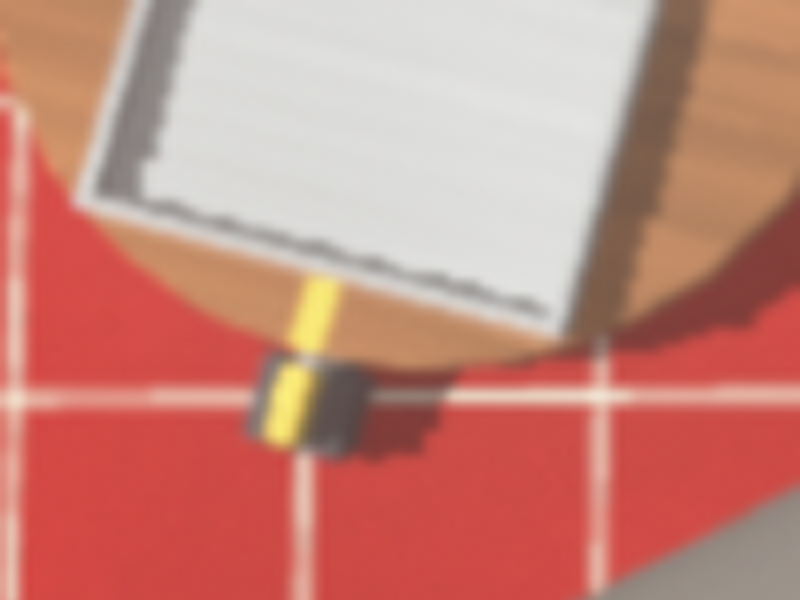

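```bash
cat >> h.py <<'E'
from scipy.optimize import minimize
Lp=np.array([[-39.4,-39.4],[56.6,-39.4],[56.6,6.6],[6.6,6.6],[6.6,56.6],[-39.4,56.6]])/1000
Bp=np.array([[-27,-6],[27,-6],[27,6],[-27,6]])/1000
def place(p,xy,z):
    c,s=np.cos(p[2]),np.sin(p[2]); return np.c_[p[0]+c*xy[:,0]-s*xy[:,1],p[1]+s*xy[:,0]+c*xy[:,1],np.full(len(xy),z)]
def prism(img,c,p,xy,z0,z1,val):
    a=proj(c,place(p,xy,z0));b=proj(c,place(p,xy,z1));n=len(xy)
    f=lambda q:cv2.fillPoly(img,[np.round(q*4*16).astype(np.int32)],val,shift=4)
    for i in range(n): f(np.array([a[i],a[(i+1)%n],b[(i+1)%n],b[i]]))
    f(b)
def render(c,p,zb=0.,img=None):
    img=np.zeros((480*4,640*4),np.uint8)
    prism(img,c,p,Lp,zb,zb+.032,1);prism(img,c,p,Bp,zb+.032,zb+.062,0); return img
def bluemask(c):
    hsv=cv2.cvtColor(c['color'],cv2.COLOR_RGB2HSV)
    return ((hsv[...,0]>100)&(hsv[...,0]<130)&(hsv[...,1]>90)).astype(np.uint8)
def fit(c,p0,zb=0.,crop=90):
    u,v=proj(c,[p0[0],p0[1],zb+.03])[0].astype(int); 
    sl=(slice(max(0,v-crop),v+crop),slice(max(0,u-crop),u+crop))
    m=bluemask(c); w=np.zeros_like(m); w[sl]=1; m=m*w
    def cost(q):
        r=cv2.resize(render(c,[q[0]/100,q[1]/100,q[2]/3],zb)*255,(640,480),interpolation=cv2.INTER_AREA)/255.
        return (abs(r-m)*w).sum()
    x0=np.array([p0[0]*100,p0[1]*100,p0[2]*3])
    best=None
    for k in range(2):
        r=minimize(cost,x0,method='Nelder-Mead',options=dict(initial_simplex=x0+np.vstack([np.zeros(3),np.eye(3)*(.8,.3)[k]]),xatol=.002,fatol=.2)); x0=r.x
    return np.array([x0[0]/100,x0[1]/100,x0[2]/3]),r.fun,m.sum()
E
python3 - <<'E'
from h import *
import pickle
np.set_printoptions(precision=4,suppress=True)
c,t=pickle.load(open('w9.pkl','rb')); s=cam('side')
for nm,p0 in(('lo',[.457,-.279,-.21]),('up',[.617,-.268,-.37])):
    for n,k in(('w',c),('t',t),('s',s)):
        p,f,m=fit(k,p0,crop=60 if n!='w' else 90); print(nm,n,p,np.degrees(p[2]),f,m)
E
```

```text
lo w [ 0.4516 -0.2832 -0.2373] -13.59517137247782 723.1450980392157 6711
lo t [ 0.4544 -0.2747  0.1353] 7.752367911671135 1197.6666666666667 314
lo s [ 0.4531 -0.2829 -0.2326] -13.327433354989417 829.4666666666667 1882
up w [ 0.6201 -0.2715 -0.3669] -21.020032641295806 409.721568627451 6754
up t [ 0.6215 -0.2696 -0.3847] -22.04422560312766 344.8862745098039 549
up s [ 0.6205 -0.2709 -0.393 ] -22.51780948372929 1052.4823529411765 1915
```

```bash
python3 -m jog '{"xyz":[[0.0053,0.0081,0.02],[0,0,0.04],[0,0,0.04],[0,0,0.025],[0,0,0],[0,0,0]],"rot":[[0,0,-1.8],[0,0,0],[0,0,0],[0,0,0],[0,0,0],[0,0,0]],"fingers":[1,1,1,1,0.8,0.8]}'
python3 - <<'E'
from h import *
np.set_printoptions(precision=4,suppress=True)
env.capture('wrist');c=cam('wrist')
cv2.imwrite('pics/w10.png',c['color'][:,:,::-1])
o=env.get_obs();print(o['eef_pos'],o['tool_rot'],o['joints'])
p,f,m=fit(c,[.4516,-.2832,-.237],crop=150); print(p,np.degrees(p[2]),f,m)
E
```

```text
time_s: 18.23
eef_pos: [0.4522, -0.2836, 0.2777]
tool_rot: [0.993, -0.119, 0.001, 0.0]
wrist_force: [0.3, -0.5, 0.4]
width: 0.0682
[ 0.4523 -0.2835  0.2779] [ 0.993  -0.1185  0.001   0.0003] [-0.3331  0.6837  1.0838  2.0509 -0.7938  0.9002 -0.6078]
[ 0.4512 -0.2832 -0.242 ] -13.865369065018925 1458.592156862745 15235
```

View pics/w10.png

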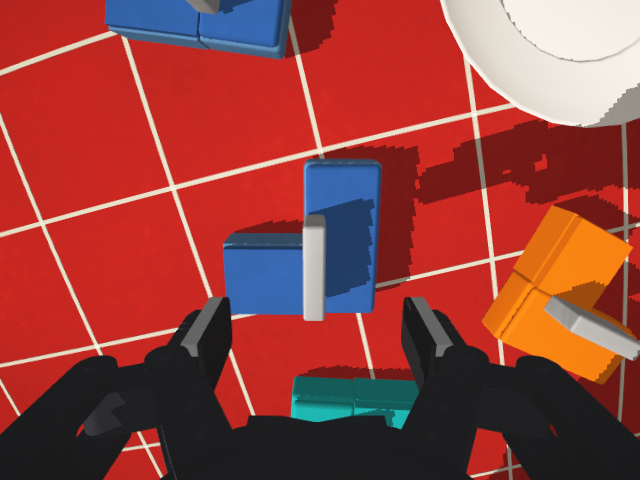

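```bash
python3 -m jog '{"xyz":[[-0.0008,0,0.03],[0,0,0.03],[0,0,0.0095],[0,0,0],[0,0,0],[0,0,0],[0,0,0],[0,0,0],[0,0,-0.01],[0,0,-0.02],[0,0,-0.02]],"rot":[[0,0,0],[0,0,0],[0,0,0],[0,0,0],[0,0,0],[0,0,0],[0,0,0],[0,0,0],[0,0,0],[0,0,0],[0,0,0]],"fingers":[0.7,0.7,0.7,0.3,0,0,0,0,0,0,0]}' 60
python3 - <<'E'
from h import *
np.set_printoptions(precision=4,suppress=True)
c=cam('wrist')
cv2.imwrite('pics/w11.png',c['color'][:,:,::-1])
o=env.get_obs();print(o['eef_pos'],o['tool_rot'],o['joints'],o['width'],o['wrist_force'])
E
```

```text
time_s: 19.7
eef_pos: [0.4509, -0.2827, 0.258]
tool_rot: [0.993, -0.119, -0.0, -0.0]
wrist_force: [0.9, 0.8, -4.1]
width: 0.0108
[ 0.4514 -0.2835  0.26  ] [ 0.9929 -0.1189  0.0011  0.0004] [-0.3093  0.7024  1.0484  2.0625 -0.8237  0.8687 -0.5865] 0.010931509414514871 [ 0.0729 -0.5741 -2.438 ]
```

View pics/w11.png

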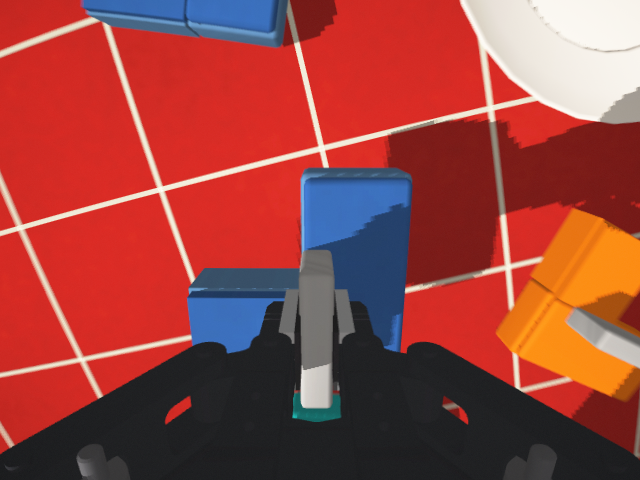

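```bash

python3 - <<'E'
from h import *
import pickle
c,t=pickle.load(open('w9.pkl','rb'))
im=t['color'][200:300,140:230,::-1]
cv2.imwrite('pics/t9c.png',cv2.resize(im,None,fx=6,fy=6,interpolation=cv2.INTER_CUBIC)[:600])
E
```

```text
(no output)
```

View pics/t9c.png

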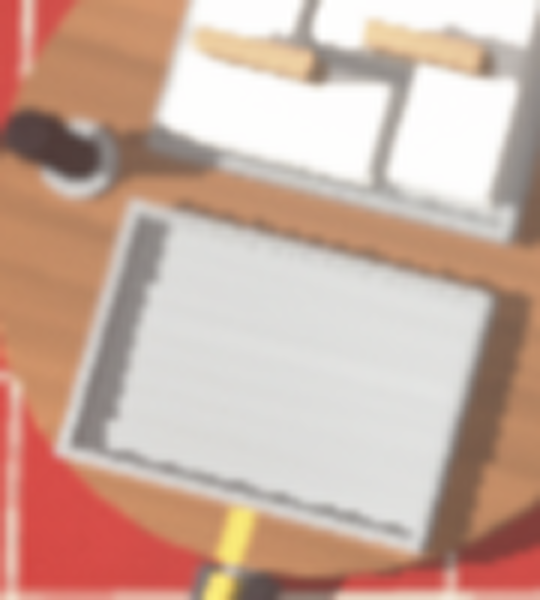

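```bash

python3 - <<'E'
from h import *
from scipy.optimize import least_squares
import pickle
np.set_printoptions(precision=4,suppress=True)
c,t=pickle.load(open('w9.pkl','rb'))
L=np.array([[.012,-.083,.055],[.012,.083,.055],[.128,-.083,.055],[.128,.083,.055],[.143,0,.038],[0,-.115,.044]])
px=np.array([[131,199],[497,292],[57,455],[421,553],[236,533],[78,158]])/6+[140,200]
def W(p,L):
    a=p[2];e=np.array([np.cos(a),np.sin(a)]);n=np.array([-e[1],e[0]])
    return np.c_[p[0]+L[:,0]*e[0]+L[:,1]*n[0],p[1]+L[:,0]*e[1]+L[:,1]*n[1],L[:,2]]
for k in (4,6):
    r=least_squares(lambda p:(proj(t,W(p,L[:k]))-px[:k]).ravel(),[.574,.149,2.87])
    print(r.x,np.degrees(r.x[2]),(proj(t,W(r.x,L[:k]))-px[:k]).round(2).tolist())
a=np.radians(164.5)
for x in (r.x,): print('tray_in',W(x,np.array([[.07,0,.043]])), 'A -9.6,-34.6',W(x,np.array([[.0796,.0346,.043]])),'B',W(x,np.array([[.0604,-.0346,.043]])))
E
```

```text
[0.5736 0.1496 2.8793] 164.97089639370998 [[0.27, 0.01], [-0.55, 0.19], [0.19, -0.04], [0.1, -0.15]]
[0.574  0.1498 2.8781] 164.90554184280492 [[0.18, -0.18], [-0.68, 0.07], [0.05, -0.24], [-0.08, -0.28], [0.39, 0.7], [0.16, -0.07]]
tray_in [[0.5064 0.1681 0.043 ]] A -9.6,-34.6 [[0.4882 0.1372 0.043 ]] B [[0.5247 0.199  0.043 ]]
```

```bash
python3 -m jog '{"xyz":[[0,0,-0.025],[0,0,-0.04],[0,0,-0.035],[-0.003,-0.02,0],[-0.0070,-0.0464,0],[-0.0070,-0.0464,0],[-0.0070,-0.0464,0],[-0.0070,-0.0464,0],[-0.0070,-0.0464,0],[-0.0070,-0.0464,0],[-0.0070,-0.0464,0],[-0.0070,-0.0464,0],[-0.0041,-0.0264,0],[0,0,0],[0,0,0],[0,0,0]],"rot":[[0,0,0],[0,0,0],[0,0,0],[0,0,0],[0,0,0],[0,0,0],[0,0,0],[0,0,0],[0,0,0],[0,0,0],[0,0,0],[0,0,0],[0,0,0],[0,0,1.4],[0,0,0],[0,0,0]],"fingers":[0,0,0,0,0,0,0,0,0,0,0,0,0,0,0,0]}' 60
python3 - <<'E'
from h import *
np.set_printoptions(precision=4,suppress=True)
for i in range(3): c=cam('wrist')
cv2.imwrite('pics/w12.png',c['color'][:,:,::-1])
t=cam('top')
cv2.imwrite('pics/t12.png',cv2.resize(t['color'][190:310,120:250,::-1],None,fx=5,fy=5,interpolation=cv2.INTER_CUBIC)[:600])
o=env.get_obs();print(o['eef_pos'],o['tool_rot'],o['joints'],o['width'],o['wrist_force'])
E
```

```text
time_s: 21.75
eef_pos: [0.488, 0.1366, 0.3572]
tool_rot: [0.991, -0.132, -0.0, -0.0]
wrist_force: [0.2, -0.4, -4.5]
width: 0.0104
[0.4882 0.1371 0.3573] [ 0.9913 -0.1313 -0.     -0.0002] [-1.3573  0.6749  1.3867  2.0515 -0.7657  1.0901 -1.4366] 0.011197892679071498 [ 0.5428 -0.1373 -3.3901]
```

View pics/w12.png

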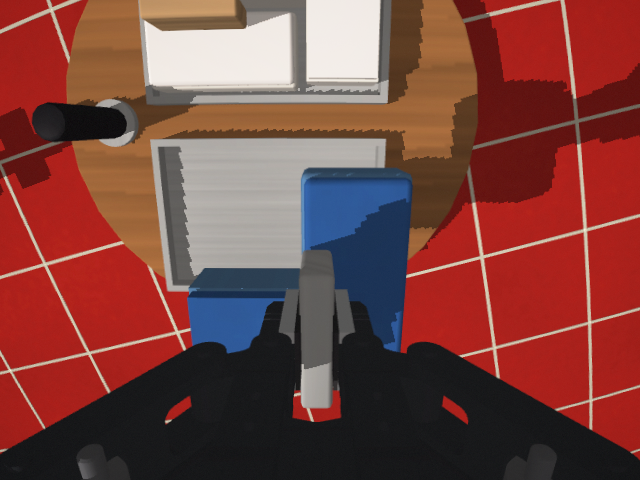

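View pics/t12.png

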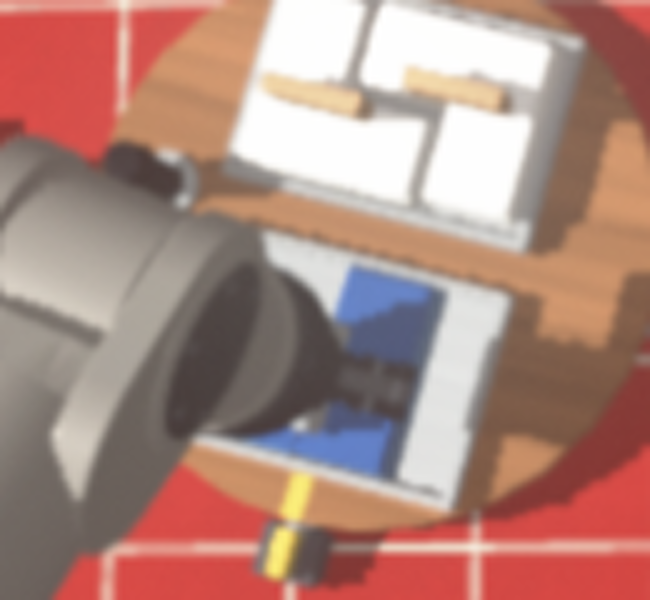

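```bash

python3 - <<'E'
from h import *
from scipy.optimize import least_squares
np.set_printoptions(precision=4,suppress=True)
c=cam('wrist');o=env.get_obs();print(o['eef_pos'])
im=c['color'][:,:,::-1];cv2.imwrite('pics/w13.png',cv2.resize(im[120:310,130:410],None,fx=2.8,fy=2.8,interpolation=cv2.INTER_CUBIC))
L=np.array([[.012,-.083,.055],[.012,.083,.055],[.128,-.083,.055],[0,-.115,.044],[-.012,-.083,.055],[-.012,.083,.055]])
px=np.array([[151,140],[386,138],[167,291],[117,122],[146,103],[390,102]],float)
def W(p,L):
    a=p[2];e=np.array([np.cos(a),np.sin(a)]);n=np.array([-e[1],e[0]])
    return np.c_[p[0]+L[:,0]*e[0]+L[:,1]*n[0],p[1]+L[:,0]*e[1]+L[:,1]*n[1],L[:,2]]
r=least_squares(lambda p:(proj(c,W(p,L))-px).ravel(),[.574,.149,2.87])
print(r.x,np.degrees(r.x[2]),(proj(c,W(r.x,L))-px).round(2).tolist())
print('A',W(r.x,np.array([[.0796,.0346,.043]])))
E
```

```text
[0.4882 0.1373 0.3573]
[0.5738 0.1478 2.8752] 164.73773066498703 [[0.24, -1.17], [1.2, 0.36], [1.16, -0.5], [-3.41, 0.42], [1.86, 0.4], [-1.14, 0.43]]
A [[0.4879 0.1354 0.043 ]]
```

View pics/w13.png

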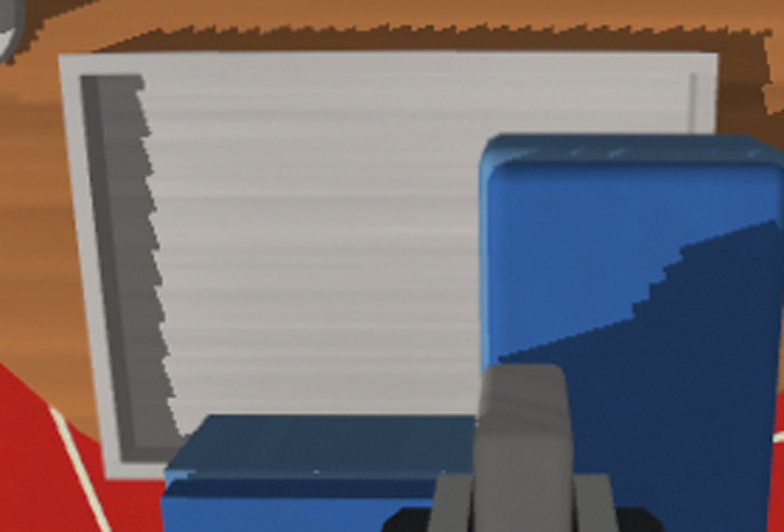

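```bash
python3 -m jog '{"xyz":[[0,0.001,0.02],[0,0,0.025],[0,0,0.02],[0,0,0.01],[0,0,0.005],[0,0,0]],"rot":[[0,0,0],[0,0,0],[0,0,0],[0,0,0],[0,0,0],[0,0,0]],"fingers":[0,0,0,0,0,0]}' 60
python3 - <<'E'
from h import *
np.set_printoptions(precision=4,suppress=True)
s=cam('side');c=cam('wrist')
cv2.imwrite('pics/w14.png',c['color'][:,:,::-1])
cv2.imwrite('pics/s14.png',cv2.resize(s['color'][150:250,160:310,::-1],None,fx=5,fy=5,interpolation=cv2.INTER_CUBIC)[:600])
o=env.get_obs();print(o['eef_pos'],o['tool_rot'],o['joints'],o['width'],o['wrist_force'])
E
```

```text
time_s: 22.75
eef_pos: [0.4881, 0.1368, 0.2774]
tool_rot: [0.991, -0.131, 0.0, -0.0]
wrist_force: [0.6, 0.5, -3.0]
width: 0.0109
[0.4883 0.1368 0.2777] [ 0.9914 -0.1308  0.0004 -0.0002] [-1.2542  0.7469  1.221   2.1138 -0.8994  0.9533 -1.3489] 0.011379154337052192 [ 1.2797 -0.7395 -3.2928]
```

View pics/w14.png

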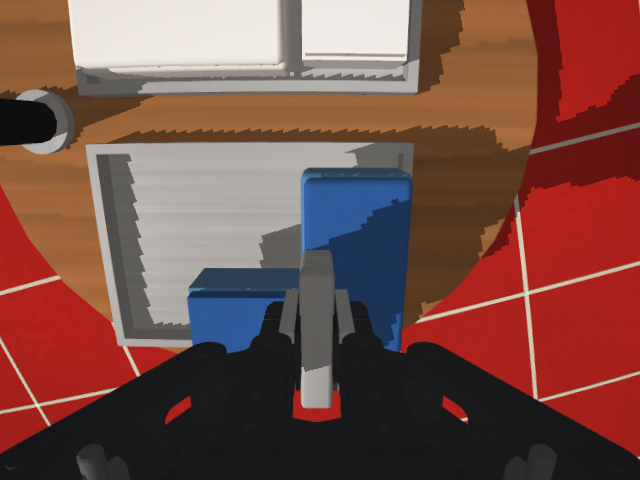

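View pics/s14.png

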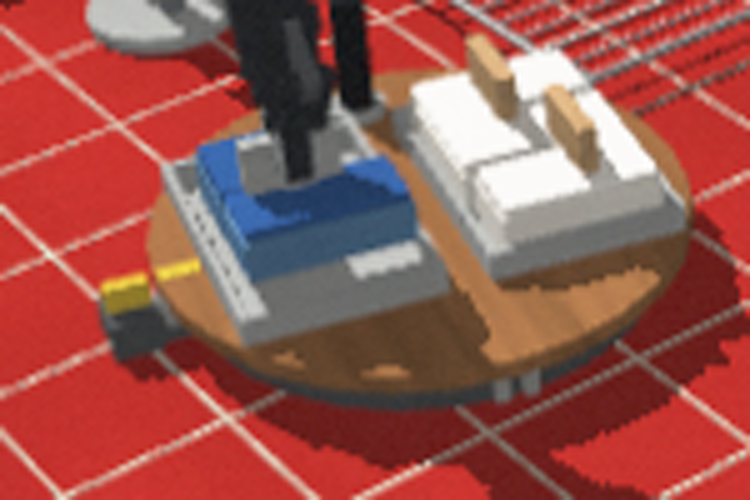

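```bash
python3 -m jog '{"xyz":[[0,0,0.008],[0,0,0.008],[0,0,0.006],[0,0,0.0035],[0,0,0],[0,0,0]],"rot":[[0,0,0],[0,0,0],[0,0,0],[0,0,0],[0,0,0],[0,0,0]],"fingers":[0,0,0,0,0,0]}' 60
python3 - <<'E'
from h import *
np.set_printoptions(precision=4,suppress=True)
s=cam('side');c=cam('wrist')
cv2.imwrite('pics/w15.png',c['color'][:,:,::-1])
cv2.imwrite('pics/s15.png',cv2.resize(s['color'][150:250,160:310,::-1],None,fx=5,fy=5,interpolation=cv2.INTER_CUBIC)[:600])
o=env.get_obs();print(o['eef_pos'],o['tool_rot'],o['joints'],o['width'],o['wrist_force'])
E
```

```text
time_s: 23.6
eef_pos: [0.488, 0.1368, 0.2517]
tool_rot: [0.991, -0.131, 0.0, 0.0]
wrist_force: [0.2, -0.5, -3.7]
width: 0.0111
[0.488  0.1368 0.2517] [ 0.9914 -0.1307  0.      0.    ] [-1.2202  0.7741  1.1651  2.1283 -0.9484  0.9116 -1.3167] 0.01105780228106638 [ 0.2112 -0.5691 -4.3048]
```

View pics/w15.png

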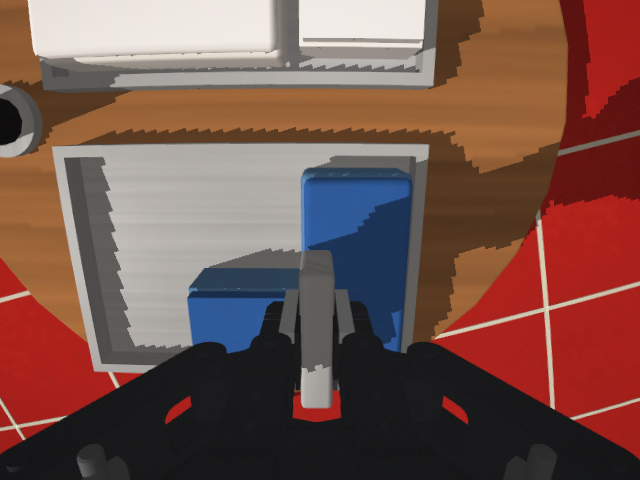

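View pics/s15.png

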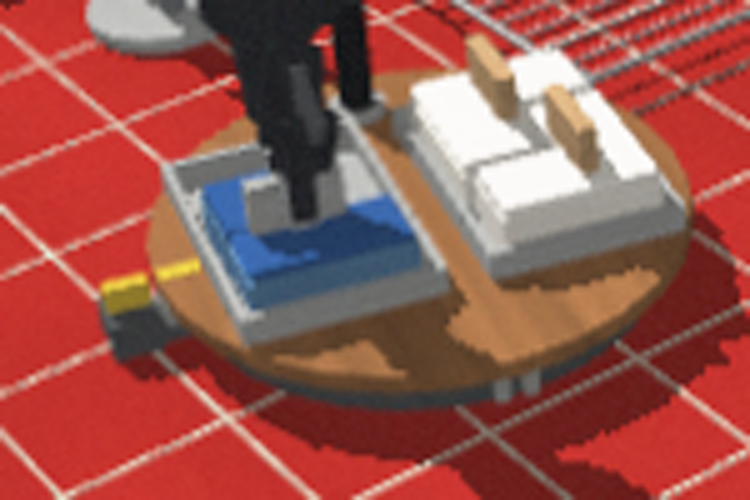

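```bash
python3 -m jog '{"xyz":[[0,0,0.001],[0,0,0]],"rot":[[0,0,0],[0,0,0]],"fingers":[0,0]}' 60; python3 -m jog '{"xyz":[[0,0,0.001],[0,0,0]],"rot":[[0,0,0],[0,0,0]],"fingers":[0,0]}' 60
```

```text
time_s: 23.95
eef_pos: [0.488, 0.1367, 0.2513]
tool_rot: [0.991, -0.131, -0.0, -0.0]
wrist_force: [-2.8, 0.7, 5.6]
width: 0.0107
time_s: 24.2
eef_pos: [0.4881, 0.1365, 0.2512]
tool_rot: [0.991, -0.131, -0.0, -0.001]
wrist_force: [-8.3, 2.0, 18.2]
width: 0.011
```

```bash
python3 -m jog '{"xyz":[[0,0,-0.001],[0,0,0],[0,0,0],[0,0,0],[0,0,0],[0,0,-0.01],[0,0,-0.03],[0,0,-0.05],[0,0,-0.06]],"rot":[[0,0,0],[0,0,0],[0,0,0],[0,0,0],[0,0,0],[0,0,0],[0,0,0],[0,0,0],[0,0,0]],"fingers":[0,0.2,0.5,0.5,0.5,0.5,0.6,1,1]}' 60
python3 - <<'E'
from h import *
np.set_printoptions(precision=4,suppress=True)
env.capture('wrist');env.capture('wrist')
s=cam('side');c=cam('wrist');t=cam('top')
cv2.imwrite('pics/w16.png',c['color'][:,:,::-1])
cv2.imwrite('pics/s16.png',cv2.resize(s['color'][150:250,160:310,::-1],None,fx=5,fy=5,interpolation=cv2.INTER_CUBIC)[:600])
cv2.imwrite('pics/t16.png',cv2.resize(t['color'][190:310,120:250,::-1],None,fx=5,fy=5,interpolation=cv2.INTER_CUBIC)[:600])
o=env.get_obs();print(o['eef_pos'],o['tool_rot'],o['joints'],o['width'],o['wrist_force'])
p,f,m=fit(c,[.488,.1365,-.2645],zb=.043,crop=110); print(p,np.degrees(p[2]),f,m)
p,f,m=fit(s,[.488,.1365,-.2645],zb=.043,crop=40); print(p,np.degrees(p[2]),f,m)
E
```

```text
time_s: 25.32
eef_pos: [0.4876, 0.1367, 0.4022]
tool_rot: [0.991, -0.131, -0.001, 0.001]
wrist_force: [1.4, 1.1, 0.6]
width: 0.084
[0.4877 0.1368 0.4007] [ 0.9914 -0.1307 -0.0002 -0.0004] [-1.408   0.6091  1.4443  2.0078 -0.6734  1.146  -1.5062] 0.08513059934632414 [-0.2618 -0.2088 -0.6243]
[ 0.4868  0.1361 -0.2565] -14.693715026409793 852.4588235294117 8401
[ 0.4899  0.1383 -0.2985] -17.103558387474347 175.67058823529413 615
```

View pics/w16.png

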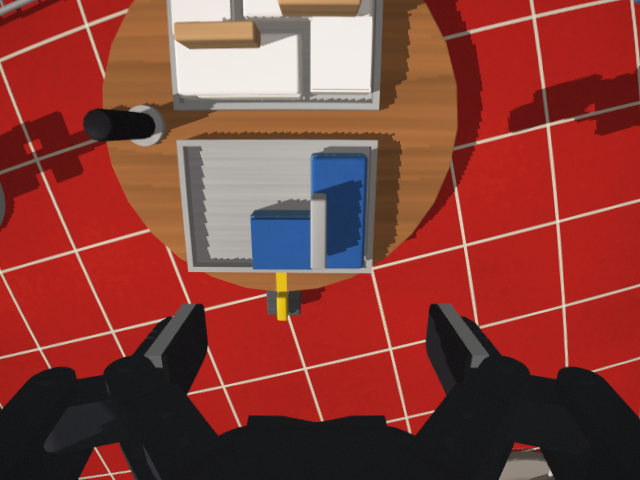

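View pics/s16.png

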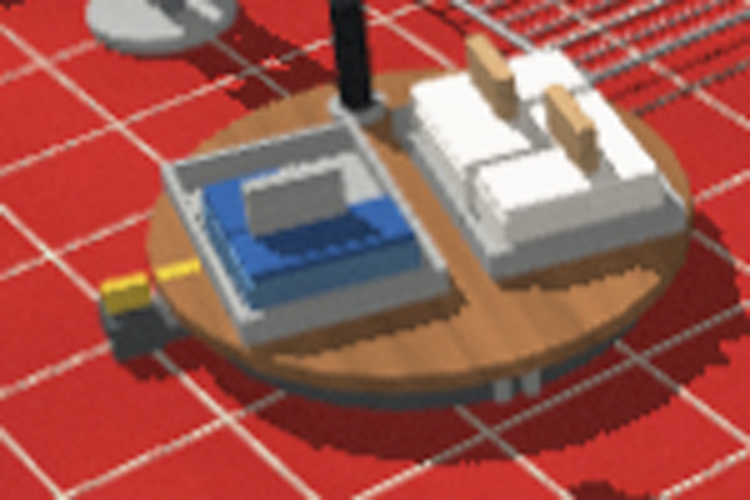

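```bash
python3 -m jog '{"xyz":[[0.026,0.0399,0.005],[0.026,0.0399,0.005],[0.026,0.0399,0.01],[0.026,0.0399,0.01],[0.026,0.0399,0.014],[0.026,0.0399,0.014],[0.026,0.0399,0.014],[0.026,0.0399,0.014],[0.026,0.0399,0.014],[0,0,0],[0,0,0],[0,0,0]],"rot":[[0,0,0],[0,0,0],[0,0,0],[0,0,0],[0,0,0],[0,0,0],[0,0,0],[0,0,0],[0,0,0],[0,0,6.4],[0,0,0],[0,0,0]],"fingers":[1,1,1,1,1,1,1,1,1,0.8,0.8,0.8]}'
python3 - <<'E'
from h import *
np.set_printoptions(precision=4,suppress=True)
env.capture('wrist');env.capture('wrist')
s=cam('side');c=cam('wrist');t=cam('top')
cv2.imwrite('pics/w17.png',c['color'][:,:,::-1])
cv2.imwrite('pics/t17.png',cv2.resize(t['color'][190:310,120:250,::-1],None,fx=5,fy=5,interpolation=cv2.INTER_CUBIC)[:600])
o=env.get_obs();print(o['eef_pos'],o['tool_rot'],o['joints'],o['width'],o['wrist_force'])
p,f,m=fit(c,[.6203,-.271,-.375],zb=.0,crop=150); print(p,np.degrees(p[2]),f,m)
p,f,m=fit(t,[.487,.1365,-.2645],zb=.043,crop=40); print('boxA top',p,np.degrees(p[2]),f,m)
E
```

```text
time_s: 27.08
eef_pos: [0.6207, -0.27, 0.2999]
tool_rot: [0.983, -0.185, -0.001, -0.0]
wrist_force: [-0.1, 1.0, 0.9]
width: 0.0682
[ 0.621  -0.27    0.3009] [ 0.9827 -0.1852  0.0001 -0.0002] [-0.3163  0.8394  1.0326  1.6833 -0.8003  1.0995 -0.9809] 0.06834332652170869 [ 0.3899 -0.0528  0.262 ]
[ 0.6189 -0.271  -0.387 ] -22.173899601808795 1167.356862745098 12753
boxA top [ 0.487   0.1425 -0.2645] -15.154733681210276 964.7607843137255 0
```

View pics/w17.png

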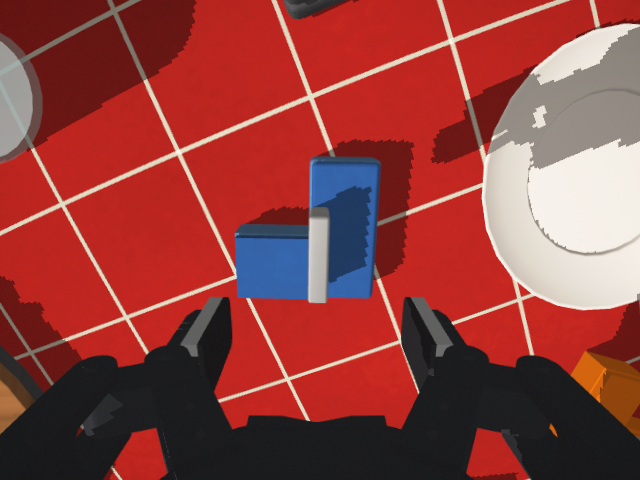

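View pics/t17.png

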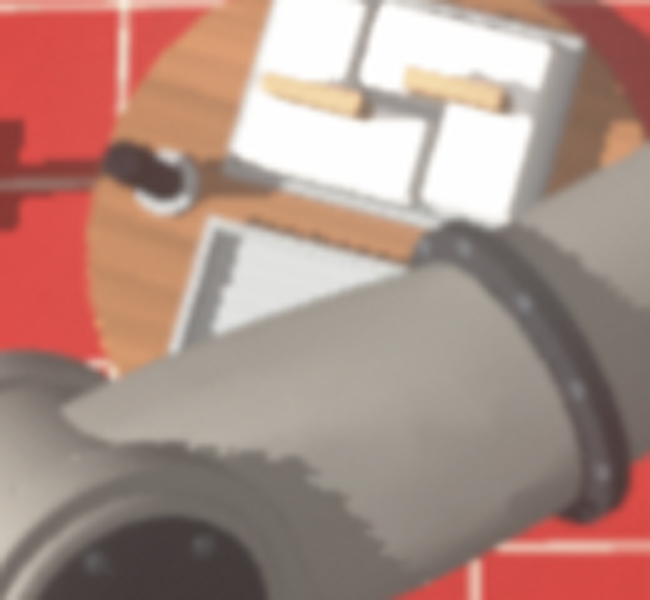

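```bash
python3 -m jog '{"xyz":[[-0.0012,0.0012,0.03],[0,0,0.03],[0,0,0.022],[0,0,0.0104],[0,0,0],[0,0,0],[0,0,0],[0,0,0],[0,0,0],[0,0,-0.01],[0,0,-0.02],[0,0,-0.02]],"rot":[[0,0,0.6],[0,0,0],[0,0,0],[0,0,0],[0,0,0],[0,0,0],[0,0,0],[0,0,0],[0,0,0],[0,0,0],[0,0,0],[0,0,0]],"fingers":[0.7,0.7,0.7,0.7,0.3,0,0,0,0,0,0,0]}' 60
python3 - <<'E'
from h import *
np.set_printoptions(precision=4,suppress=True)
c=cam('wrist')
cv2.imwrite('pics/w18.png',c['color'][:,:,::-1])
o=env.get_obs();print(o['eef_pos'],o['tool_rot'],o['joints'],o['width'],o['wrist_force'])
E
```

```text
time_s: 28.82
eef_pos: [0.6192, -0.2714, 0.2598]
tool_rot: [0.982, -0.191, 0.0, 0.0]
wrist_force: [-0.3, -0.2, -3.2]
width: 0.0107
[ 0.6199 -0.2723  0.2628] [ 0.9816 -0.1912  0.0021  0.0006] [-0.2953  0.8781  0.9952  1.7064 -0.8445  1.0418 -0.9604] 0.010977735822105253 [ 0.3269 -1.2934 -0.9361]
```

View pics/w18.png

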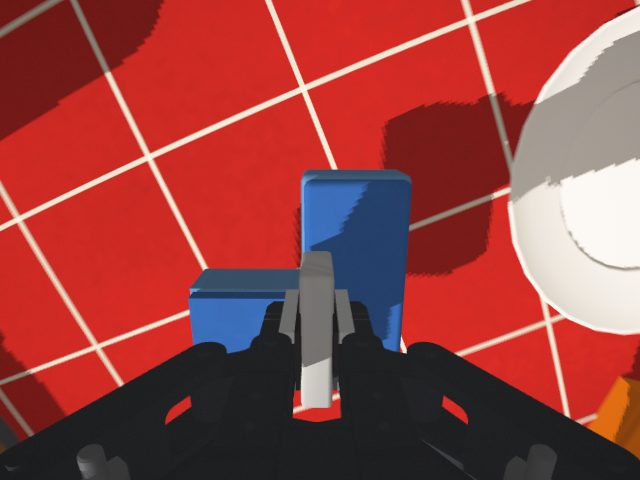

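```bash
python3 -m jog '{"xyz":[[0,0,-0.03],[0,0,-0.035],[0,0,-0.035],[0,0,0],[0,0,0],[0,0,0],[0,0,0],[0,0,0],[0,0,0],[0,0,0],[0,0,0],[0,0,0],[0,0,0],[0,0,0],[0,0,0],[0,0,0],[0,0,0],[0,0,0],[0,0,0],[0,0,0]],"rot":[[0,0,-6.9],[0,0,-10],[0,0,-10],[0,0,-10],[0,0,-10],[0,0,-10],[0,0,-10],[0,0,-10],[0,0,-10],[0,0,-10],[0,0,-10],[0,0,-10],[0,0,-10],[0,0,-10],[0,0,-10],[0,0,-10],[0,0,-10],[0,0,-10],[0,0,-10],[0,0,0]],"fingers":[0,0,0,0,0,0,0,0,0,0,0,0,0,0,0,0,0,0,0,0]}' 60
python3 - <<'E'
from h import *
np.set_printoptions(precision=4,suppress=True)
t=cam('top')
cv2.imwrite('pics/t19.png',cv2.resize(t['color'][190:310,120:250,::-1],None,fx=5,fy=5,interpolation=cv2.INTER_CUBIC)[:600])
o=env.get_obs();q=o['tool_rot'];print(o['eef_pos'],q,np.degrees(np.arctan2(q[1]**2-q[0]**2,2*q[0]*q[1])),o['joints'],o['width'],o['wrist_force'])
E
```

```text
time_s: 31.38
eef_pos: [0.6187, -0.2722, 0.3587]
tool_rot: [0.133, 0.991, -0.0, 0.0]
wrist_force: [-0.5, -0.0, -4.0]
width: 0.0109
[ 0.6188 -0.272   0.3586] [ 0.134   0.991  -0.0002  0.    ] 74.60195990827317 [ 0.1199  0.532   0.2901  1.6122 -0.1705  1.0222  1.7633] 0.010886135770182773 [-0.1001  0.5722 -4.7113]
```

View pics/t19.png

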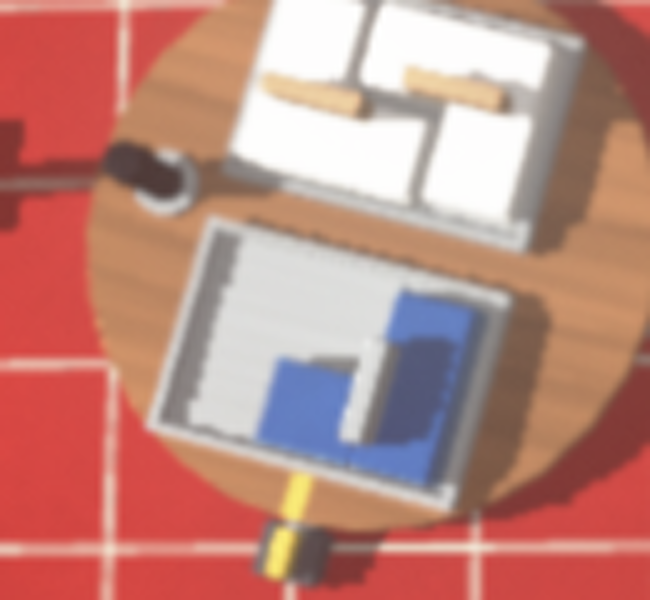

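```bash
python3 -m jog '{"xyz":[[0.0113,0.0226,0],[0.0226,0.0451,0],[0.0226,0.0451,0],[0.0226,0.0451,0],[0.0226,0.0451,0],[0.0226,0.0451,0],[0.0226,0.0451,0],[0.0226,0.0451,0],[0.0226,0.0451,0],[0.0226,0.0451,0],[0,0,0],[0,0,0],[0,0,0]],"rot":[[0,0,0],[0,0,0],[0,0,0],[0,0,0],[0,0,0],[0,0,0],[0,0,0],[0,0,0],[0,0,0],[0,0,0],[0,0,0],[0,0,0],[0,0,0]],"fingers":[0,0,0,0,0,0,0,0,0,0,0,0,0]}' 60
python3 - <<'E'
from h import *
np.set_printoptions(precision=4,suppress=True)
env.capture('wrist');env.capture('wrist')
c=cam('wrist');t=cam('top')
cv2.imwrite('pics/w20.png',c['color'][:,:,::-1])
cv2.imwrite('pics/t20.png',cv2.resize(t['color'][190:310,120:250,::-1],None,fx=5,fy=5,interpolation=cv2.INTER_CUBIC)[:600])
o=env.get_obs();q=o['tool_rot'];print(o['eef_pos'],q,np.degrees(np.arctan2(q[1]**2-q[0]**2,2*q[0]*q[1])),o['joints'],o['width'],o['wrist_force'])
E
```

```text
time_s: 33.05
eef_pos: [0.524, 0.197, 0.3583]
tool_rot: [0.133, 0.991, -0.0, 0.0]
wrist_force: [0.9, -0.7, -4.4]
width: 0.0107
[0.5241 0.1975 0.3583] [ 0.1325  0.9912 -0.      0.0001] 74.76779035981879 [-0.605   0.3401  0.1653  1.8905 -0.0691  0.9164  0.898 ] 0.010829986658414526 [ 0.187  -0.816  -3.3995]
```

View pics/w20.png

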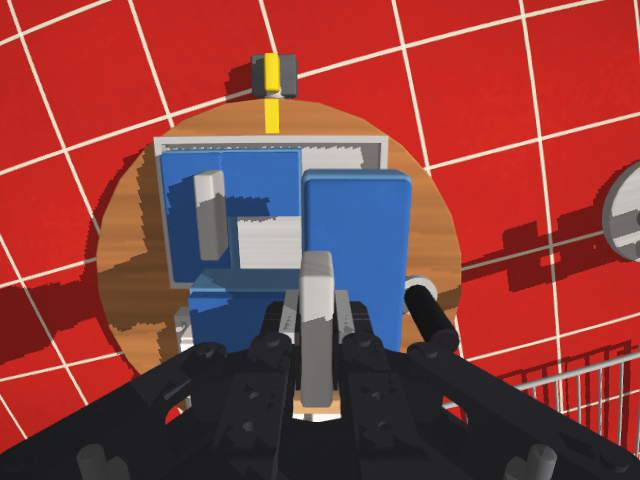

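View pics/t20.png

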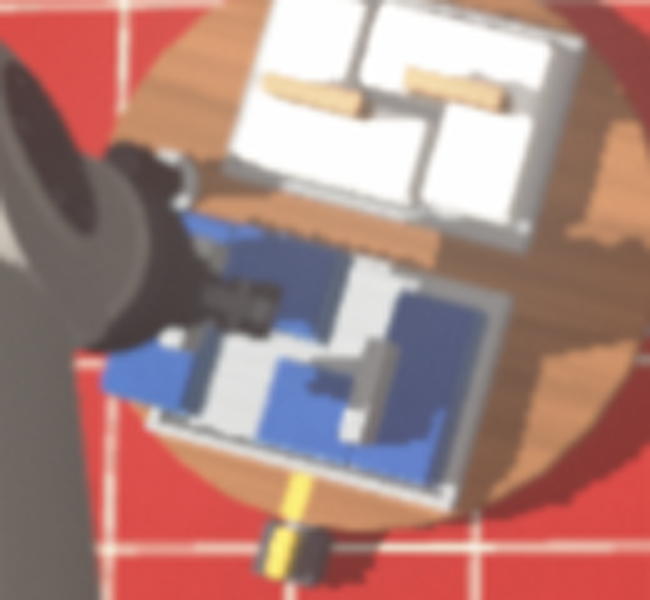

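```bash

python3 - <<'E'
from h import *
np.set_printoptions(precision=4,suppress=True)
c=cam('wrist')
l=onz(c,(155,138),.055);r=onz(c,(387,137),.055);print(l,r,np.linalg.norm(l-r))
d=(l-r)/np.linalg.norm(l-r); print('v yaw',np.degrees(np.arctan2(d[1],d[0])))
mid=(l+r)/2; u=np.array([d[1],-d[0],0]); # u = v rotated -90
if False: pass
print('u',np.degrees(np.arctan2(u[1],u[0])),'tray_in',mid-u*.058,'B',mid-u*(.058+.0096)-d*.0346,'A',mid-u*(.058-.0096)+d*.0346)
# box A lid corners (z=.075): outer corner (162,151) , leg end top edge (301,150)
for n,px in(('A outer corner',(163,152)),('A yleg end',(301,150)),('A inner corner',(238,217))): print(n,onz(c,px,.075))
m=bluemask(c)
P=place([.4872,.1365,np.radians(-15)],Lp,.075);print(P,proj(c,P))
E
```

```text
[0.4302 0.1038 0.055 ] [0.4733 0.2617 0.055 ] 0.16368037469578073
v yaw -105.26241608261392
u 164.73758391738608 tray_in [0.5077 0.1674 0.055 ] B [0.5261 0.1983 0.055 ] A [0.4893 0.1366 0.055 ]
A outer corner [0.442  0.1139 0.075 ]
A yleg end [0.4655 0.2022 0.075 ]
A inner corner [0.4972 0.1483 0.075 ]
[[0.4389 0.1086 0.075 ]
 [0.5317 0.0838 0.075 ]
 [0.5436 0.1282 0.075 ]
 [0.4953 0.1412 0.075 ]
 [0.5082 0.1895 0.075 ]
 [0.4638 0.2014 0.075 ]] [[154.1348 149.6811]
 [169.9023 284.4172]
 [232.2811 284.5347]
 [227.3741 217.0673]
 [300.1753 216.7037]
 [299.1199 147.8258]]
```

```bash
python3 -m jog '{"xyz":[[0,0.0005,0.02],[0,0,0.025],[0,0,0.02],[0,0,0.01],[0,0,0.005],[0,0,0]],"rot":[[0,0,0],[0,0,0],[0,0,0],[0,0,0],[0,0,0],[0,0,0]],"fingers":[0,0,0,0,0,0]}' 60
python3 - <<'E'
from h import *
np.set_printoptions(precision=4,suppress=True)
s=cam('side');c=cam('wrist')
cv2.imwrite('pics/w21.png',c['color'][:,:,::-1])
cv2.imwrite('pics/s21.png',cv2.resize(s['color'][150:250,160:310,::-1],None,fx=5,fy=5,interpolation=cv2.INTER_CUBIC)[:600])
o=env.get_obs();print(o['eef_pos'],o['tool_rot'],o['joints'],o['width'],o['wrist_force'])
E
```

```text
time_s: 34.05
eef_pos: [0.5242, 0.1988, 0.2785]
tool_rot: [0.132, 0.991, 0.0, 0.0]
wrist_force: [-0.5, -0.0, -3.5]
width: 0.0108
[0.5243 0.1989 0.279 ] [0.1317 0.9913 0.0004 0.0005] [-0.5897  0.4468  0.1472  1.9491 -0.0931  0.7508  0.9179] 0.01095391154791932 [ 0.9893 -0.0414 -2.9875]
```

View pics/w21.png

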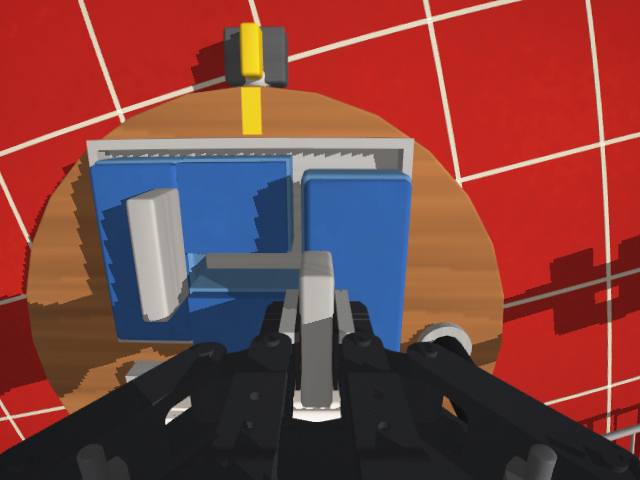

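View pics/s21.png

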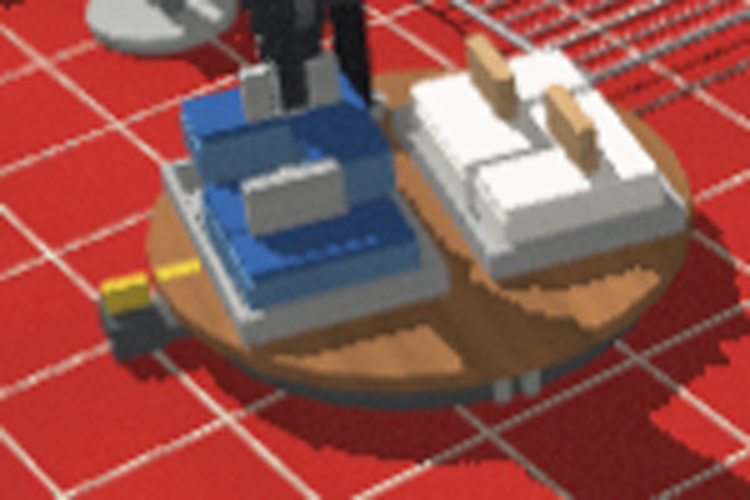

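```bash
python3 -m jog '{"xyz":[[0,0,0.008],[0,0,0.008],[0,0,0.006],[0,0,0.0035],[0,0,0],[0,0,0]],"rot":[[0,0,0],[0,0,0],[0,0,0],[0,0,0],[0,0,0],[0,0,0]],"fingers":[0,0,0,0,0,0]}' 60
python3 -m jog '{"xyz":[[0,0,0.0015],[0,0,0]],"rot":[[0,0,0],[0,0,0]],"fingers":[0,0]}' 60; python3 -m jog '{"xyz":[[0,0,0.001],[0,0,0]],"rot":[[0,0,0],[0,0,0]],"fingers":[0,0]}' 60
```

```text
time_s: 34.9
eef_pos: [0.524, 0.1989, 0.2528]
tool_rot: [0.132, 0.991, 0.0, 0.0]
wrist_force: [-0.9, 0.1, -4.1]
width: 0.0109
time_s: 35.15
eef_pos: [0.5241, 0.1988, 0.2524]
tool_rot: [0.132, 0.991, 0.0, 0.0]
wrist_force: [-3.7, -1.1, 6.7]
width: 0.0108
time_s: 35.4
eef_pos: [0.5242, 0.1988, 0.2524]
tool_rot: [0.132, 0.991, 0.0, 0.0]
wrist_force: [-6.2, -2.2, 16.3]
width: 0.0107
```

```bash
python3 -m jog '{"xyz":[[0,0,-0.001],[0,0,0]],"rot":[[0,0,0],[0,0,0]],"fingers":[0,0]}' 60
python3 - <<'E'
from h import *
s=cam('side');c=cam('wrist')
cv2.imwrite('pics/w22.png',c['color'][:,:,::-1])
cv2.imwrite('pics/s22.png',cv2.resize(s['color'][150:250,160:310,::-1],None,fx=5,fy=5,interpolation=cv2.INTER_CUBIC)[:600])
E
```

```text
time_s: 35.65
eef_pos: [0.5242, 0.1988, 0.2524]
tool_rot: [0.132, 0.991, 0.0, 0.0]
wrist_force: [-5.3, -1.3, 9.1]
width: 0.0111
```

View pics/w22.png

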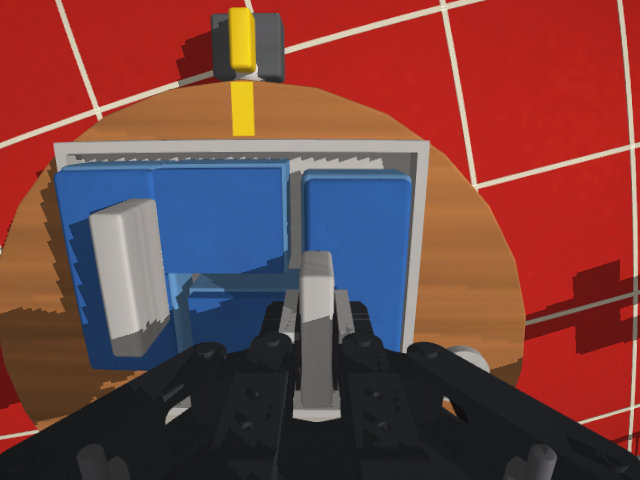

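View pics/s22.png

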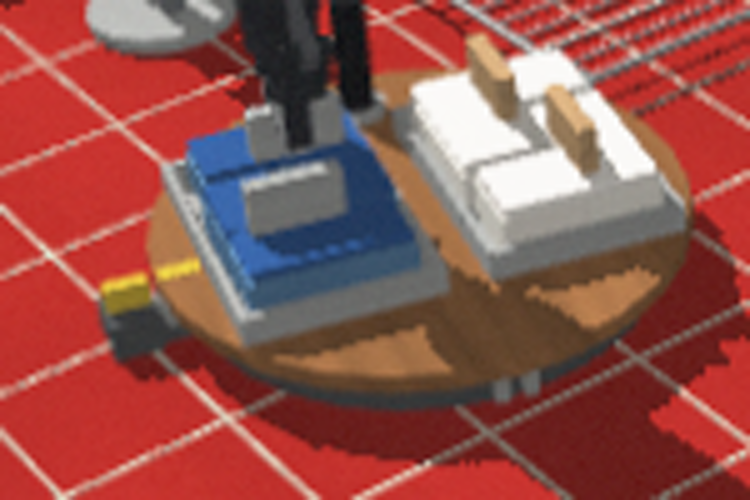

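Both lids are level in the side view and the gaps are clear on all sides. I'll release and lift.

```bash
python3 -m jog '{"xyz":[[0,0,0],[0,0,0],[0,0,0],[0,0,0],[0,0,-0.01],[0,0,-0.03],[0,0,-0.05],[0,0,-0.05],[0,0,0]],"rot":[[0,0,0],[0,0,0],[0,0,0],[0,0,0],[0,0,0],[0,0,0],[0,0,0],[0,0,0],[0,0,0]],"fingers":[0.2,0.4,0.4,0.4,0.4,0.4,0.4,0.4,0.4]}' 60
python3 - <<'E'
from h import *
np.set_printoptions(precision=4,suppress=True)
env.capture('wrist')
s=cam('side');c=cam('wrist');t=cam('top')
cv2.imwrite('pics/w23.png',c['color'][:,:,::-1])
cv2.imwrite('pics/t23.png',t['color'][:,:,::-1])
cv2.imwrite('pics/s23.png',cv2.resize(s['color'][150:250,160:310,::-1],None,fx=5,fy=5,interpolation=cv2.INTER_CUBIC)[:600])
o=env.get_obs();print(o['eef_pos'],o['width'],o['wrist_force'])
E
```

```text
time_s: 36.88
eef_pos: [0.5253, 0.1991, 0.3963]
tool_rot: [0.132, 0.991, 0.003, 0.004]
wrist_force: [0.4, -0.2, -0.6]
width: 0.0344
[0.5235 0.1987 0.3903] 0.03422551458173214 [-0.5291  0.757  -0.0915]
```

View pics/w23.png

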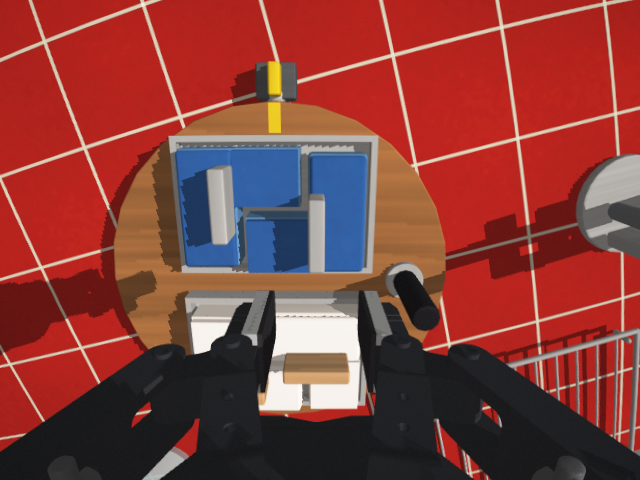

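View pics/s23.png

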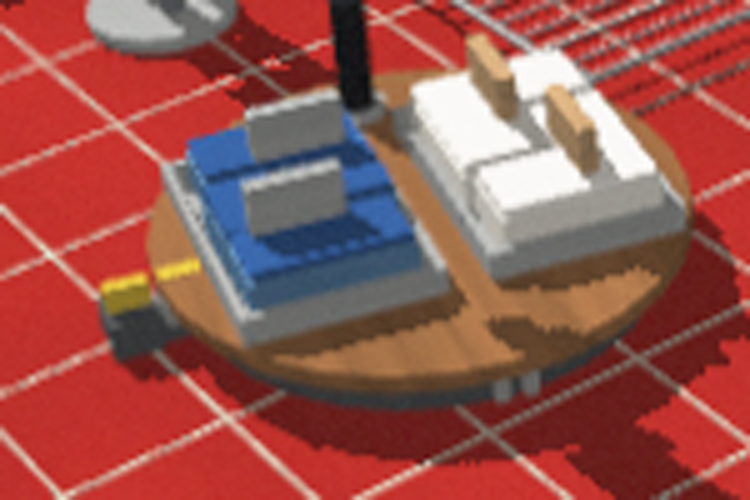

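View pics/t23.png

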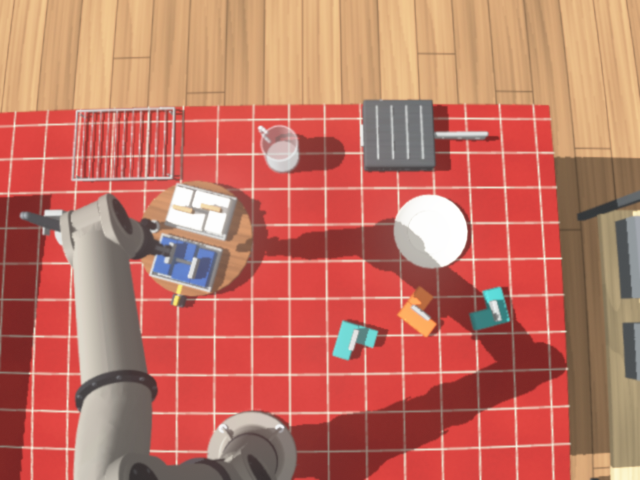

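```bash
python3 -m jog '{"xyz":[[0,0,0],[0,0,0]],"rot":[[0,0,0],[0,0,0]],"fingers":[0.4,0.4]}'
python3 - <<'E'
from h import *
for n in ('wrist','side'): c=cam(n); print(n); yellow(c)
print(env.hand_in())
E
```

```text
time_s: 37.33
eef_pos: [0.5239, 0.1987, 0.3904]
tool_rot: [0.132, 0.991, -0.001, -0.001]
wrist_force: [-0.0, 0.1, -1.1]
width: 0.0344
wrist
[268  62  14  36 459] [274.7  79.5] 0.04 [0.4087 0.1943] ang 164.66 r 0.1711
[268  62  14  36 459] [274.7  79.5] 0.038 [0.4084 0.1942] ang 164.73 r 0.1713
[269 104  13  30 370] [275.  118.5] 0.04 [0.4375 0.1861] ang 164.82 r 0.1411
[269 104  13  30 370] [275.  118.5] 0.038 [0.4374 0.1859] ang 164.90 r 0.1412
side
[192 202   8   4  20] [195.5 203.5] 0.04 [0.4371 0.1841] ang 165.64 r 0.1410
[192 202   8   4  20] [195.5 203.5] 0.038 [0.4383 0.1867] ang 164.47 r 0.1405
[181 205   9   7  47] [184.9 208.3] 0.04 [0.4034 0.1836] ang 168.56 r 0.1737
[181 205   9   7  47] [184.9 208.3] 0.038 [0.4045 0.1862] ang 167.64 r 0.1732
the job is handed in; nothing more can be done
None
```

The job is done and handed in at about 37 s of the 72 s allowed; no verdict was reported. I pinched the post and turned the table about 160° clockwise until it snapped into the stop. I then set the two blue boxes nested into the empty tray, let go, and lifted clear.

Last checks:
- **Turntable:** the wrist camera puts the mark and the pointer within about 0.2° of each other, well inside 5 mm. The side camera reads them 3 to 4° apart. I put that down to it also seeing the pointer block's front face, because the wrist and top pictures agree.
- **Boxes:** both lids look level in the side view, and gaps show between the boxes and round the tray walls. The second box met the floor with the tool about 1 mm higher than the first. That could be a slightly different grip height, and it is within the 3 mm allowed.
- **Jug, plate and look-alikes:** in the final top picture the jug and plate stand upright where they started, and I did not touch the orange and turquoise boxes.
- **Arm:** joint 3 came within 0.02 rad of its limit once, without passing it in any reading.

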